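Rock a backup battery into its sprung holder

ROBOT

A 6-joint arm with a two-finger parallel gripper is mounted at the origin on the work surface. World frame = base frame: x ahead of the robot, y to its left, z up, the work surface at z = 0. Lengths are in m, angles in rad, forces in N, time in s.
With the tool pointing down it reaches from about 0.325 to 0.775 m from the base axis. Payload 9.3 kg.
Tool frame: the origin (TCP) lies at the very end of the fingers, on their centre line; the grasp point (between the pads) lies 19 mm behind it; z points along the fingers, y is the direction in which the jaws open and shut (so a half turn about z gives the same grasp; the last joint's range is limited). The gripper opens to 85 mm and grips with 20 to 120 N. Pads are 22 mm wide; open, the fingers measure 114 mm over their backs; the gripper's body (76 mm by 85 mm) begins 54 mm behind the grasp point. The pads swing forward as they close: fully open they stand 13 mm farther back than shut.
Start: joints at [1.038, 0.259, 0.021, 1.334, 0, 1.418], TCP at [0.204, 0.511, 0.231] pointing down, gripper open.
Joint ranges: [-3.04, 3.04], [-0.91, 1.82], [-1.04, 1.36], [-1.92, 1.95], [-1.52, 1.45], [-3.14, 3.14]. Speed limits (rad/s): [2.22, 2.22, 2.79, 3.14, 3.14, 3.14].

INTERFACE

Orientations are given as a rotation vector (axis times angle).
In Python, from plant import * gives the robot as it stands.
- The arm moves only by the tool arm_command, never from a script. Its argument "commands" is a list of rows, each a list of 5 numbers: the shift along the world's x, y, z in mm, then the turn about the world's z in degrees, then the opening, from 0 (shut) to 1 (fully open). In form: [[x, y, z, turn, gripper], ...]. A call has 1 to 10 rows; each row shifts and turns the commanded pose from where the row before left it; what a row does not reach is not made up. A row lasts 1/8 s, in which the tool goes at most 62.5 mm and 10.7 degrees, less where a joint would pass 70% of its speed; a pose out of reach is approached as far as the arm can. A call with a gripper value outside its range is refused whole. The fingers move at their own pace and stop on an object; "newtons" is the grip in N (left out, the last holds). Time passes only in rows, so rows that do not move let the fingers close. It gives the time, the measured TCP pose, the force and the opening at its end, in the units of the state.
- sense(): the state, without advancing time (a new reading comes with each control period).
- read_camera(name): name is "scene" or "top"; returns the picture (384x512x3 uint8, red, green, blue); there is no depth.
- camera_model(name): a dict with "mtx" (3x3 intrinsics, pixels), "D" ([k1, k2, p1, p2, k3] as OpenCV has them; the pictures are not rectified), "rvec" (rotation vector, rad) and "tvec" (3), from world to camera coordinates, as OpenCV has them. Camera axes: x right, y down, z forward; pixel columns grow to the right and rows downward; lengths in m; the calibration is good to about 2 mm. A picture is of the moment at which its call begins. camera_model takes no time and is no camera call.
- finish_job(): hands the job in, once; it reports no verdict.
The state is a dict: "time_s": time; "joint_positions": joint angles; "dq": joint speeds; "joint_efforts": joint torques, N m; "tcp_pos": TCP position; "ee_rot": TCP orientation; "force": force on the tool from outside, world axes, zero at the start; "torque": the same for the moment, N m; "opening": opening from 0.0 (shut) to 1.0 (fully open).
Only numpy, scipy, OpenCV 4.12 (cv2) and the standard library are available. Lean on these libraries where they do the work, as an engineer would, in place of code of your own. Each camera call takes 0.05 s, during which the arm holds its last target.

TASK

Fit the stepped grey battery block into the dark holder on the mounting panel: tip it copper contact end first into the pocket, push that end against the sprung contact plate, and rock the stepped end down past the lip until the block lies flat on the pocket floor with its step under the lip, then let go. The holder is clamped somewhere along its rail, so find the plate by feel and work gently: no more than 40 N on the panel. Leave the other things on the bench alone.

Things in the scene. Friction and masses are not known exactly. Their poses are not given: they have to be found in the camera images.
- battery: Loose grey block standing on the bench, 0.16 kg. Foot 74 (x) x 36 (y) x 12 mm (z), x = -37..37; above it the body, 36 mm wide, x = -37..31 mm, up to z = 48 mm: at the +x end the foot sticks out 6 mm as a step. Origin: centre of its underside, z up; -x is the flat contact end (small copper strip). Grip it across y, on the body above z = 16 mm so that the fingers clear the holder's walls.
- toe (a point): Middle of the battery's lower edge at its contact end: battery frame (-37, 0, 0) mm, same axes as the battery.
- panel: Fixed aluminium panel 310 (x) x 260 (y) x 6 mm on the bench; origin: centre of its underside. x points away from the robot. On it: wiring ducts 36 mm high at x = -152..-128 and 128..152 mm, white relays up to 46 mm high at y = 91..125 mm, terminals up to 38 mm high at y = -123..-93 mm, and the dark battery holder in the middle.
- pocket (a point): Nominal centre of the holder's pocket floor, panel frame (0, 0, 14) mm, panel axes. The holder is clamped up to 10 mm from it towards -x or +x (not reported; exact in y and z). Side walls 38 mm apart inside (1 mm play each side), 52 mm outside, 9 mm high plus sloped lead-in to 12 mm above the floor. The seated battery has the panel's axes and lies with its origin at the true pocket centre.
- plate (a point): Nominal foot of the free contact plate's face: 34.5 mm from the pocket centre towards -x, on the floor; the true one is shifted in x with the holder. Copper plate, 28 mm wide, 11.5 mm high. It pushes towards +x with 2 N and gives way 11.5 mm towards -x, 0.5 N/mm, up to 7.8 N, then a hard stop. Pushed in 2.5 mm by the seated battery; it must be pushed in over 6.5 mm to let the step pass the lip.
- lip (a point): Nominal middle of the lip's inner edge at its top: 33 mm from the pocket centre towards +x, 16.5 mm above the floor; shifted in x with the holder. The lip is 26 mm wide, 3 mm thick (underside 13.5 mm above the floor); the end wall below it has its inner face at +37 mm, so the lip covers the seated battery's step by 4 mm. A battery tipped about 25 degrees clears the lip.
- supply: Bystander near the battery, likewise grey: low module 60 x 48 x 34 mm without a step, small black ridge on top; origin at the centre of its underside. Not to be fitted.
- screwdriver: Bystander: screwdriver lying on the bench, about 200 mm long along its x.
- tape: Bystander: black roll 90 mm across, 20 mm high, origin at the centre of its underside.
- carton: Bystander: cardboard box 90 x 120 x 50 mm, origin at the centre of its underside.
- bracket: Bystander: aluminium angle bracket 90 x 30 mm, 40 mm high at its +x end.
- duct_piece: Bystander: offcut of grey duct, 160 x 30 x 30 mm along its x.
- spray: Bystander: white can, 52 mm across, 130 mm high.
There are look-alikes about, which are no part of the job. Leave any purple look-alike of the battery alone.

How it is judged:
On the way, in this order (a step that is already met when the one before it is completed fails the run):
1. the battery is lifted well clear of the bench (height (world z) of battery above 0.06 m), for 0.1 s.
2. the contact end is low in the holder while the block is still tipped (more than about 6 degrees) (z of toe in the frame of pocket below 0.008 m and horizontal distance between toe and pocket below 0.06 m and x of toe in the frame of pocket below -0.005 m and angle between battery's own z axis and vertical above 0.1 rad), for 0.1 s.
At the end, for the whole second after the job is handed in: The battery lies flat in the holder: underside within 1.8 mm of the pocket floor, tilt under 2 degrees, lengthwise with the panel (within 4 degrees), contact end towards the contact plate, within 13.5 mm of the nominal pocket centre, released and at rest (z of battery in the frame of pocket between -0.0025 and 0.0018 m and angle between battery's own z axis and vertical below 0.035 rad and horizontal distance between battery and pocket below 0.0135 m and x of toe in the frame of pocket below -0.02 m and angle between the x axis of battery and the x axis of pocket, either way round below 0.07 rad and contact force between the fingers and battery below 0.05 N and linear speed of battery below 0.01 m/s); the robot touches nothing.
It fails at once if the panel, holder or contact plate takes more than 40 N (contact force between panel and anything else above 40 N).
It fails at once if one of the other loose things is shifted by more than 30 mm (distance of any of supply, screwdriver, tape, carton, bracket, duct_piece, spray from where it was at the start of the episode above 0.03 m).
It also fails if it takes over 64 s, if anything falls off the work surface, if the arm or the gripper's body presses on something with over 40 N, if the wrist force passes 120 N, or if a joint passes its speed limit or range.

## Working session

There is one attempt and no reset: what is moved stays moved. The work goes in short steps, Python scripts to look and compute and a tool call to move; the robot and the scene stay as the last step left them, time stands still between calls to the robot, and variables do not carry over. Pictures are saved under pics/ and viewed, and the job is handed in when it is done.

Besides the shell and the picture viewer there is one more tool, called after "Request:" as name([rows], argument=value, ...), one row to a line, values as JSON. arm_command: Moves the arm, as the interface text tells. Its arguments: {"type":"object","properties":{"commands":{"type":"array","items":{"type":"array","items":{"type":"number"}}},"newtons":{"type":"number"}},"required":["commands"]}

```bash
mkdir -p pics; ls; cat > h.py <<'E'
from plant import *
import numpy as np, cv2
def P(name,u,v,z):
    m=camera_model(name);K=np.array(m["mtx"]);D=np.array(m["D"])
    p=cv2.undistortPoints(np.array([[[u,v]]],float),K,D)[0,0]
    R=cv2.Rodrigues(np.array(m["rvec"],float))[0];t=np.array(m["tvec"],float).ravel()
    C=-R.T@t;d=R.T@np.array([p[0],p[1],1.]);
    return C+d*(z-C[2])/d[2]
def ray(name,u,v):
    a=P(name,u,v,0.);b=P(name,u,v,.1);return a,(b-a)/np.linalg.norm(b-a)
def tri(u1,v1,u2,v2):
    a,d=ray("scene",u1,v1);b,e=ray("top",u2,v2)
    s=np.linalg.lstsq(np.c_[d,-e],b-a,rcond=None)[0]
    p,q=a+s[0]*d,b+s[1]*e
    return (p+q)/2,np.linalg.norm(p-q)
def proj(name,X):
    m=camera_model(name)
    return cv2.projectPoints(np.array(X,float).reshape(-1,1,3),np.array(m["rvec"],float),np.array(m["tvec"],float),np.array(m["mtx"]),np.array(m["D"]))[0].reshape(-1,2)
E
python3 - <<'E'
from h import *
for n in("scene","top"):
    im=read_camera(n)[:,:,::-1]; cv2.imwrite(f"pics/{n}0_raw.png",im)
    cv2.imwrite(f"pics/{n}0.png",cv2.resize(im,(800,600),interpolation=cv2.INTER_CUBIC))
    m=camera_model(n);R=cv2.Rodrigues(np.array(m["rvec"],float))[0];print(n,-R.T@np.array(m["tvec"]).ravel(),R[2])
print(sense())
E
```

```text
pics
scene [1.24078613 0.74788429 1.16558392] [-0.47973001 -0.4942464  -0.7249687 ]
top [ 0.30446741 -0.0170738   1.47645316] [ 1.46293818e-01 -6.08054189e-04 -9.89240997e-01]
{'time_s': 0.1, 'joint_positions': array([1.03839857e+00, 2.59142069e-01, 2.08302377e-02, 1.33371086e+00,
       9.32591613e-07, 1.41819810e+00]), 'dq': array([ 0.00137454, -0.00252084,  0.00081771,  0.00021486,  0.00033654,
        0.0012549 ]), 'joint_efforts': array([ 6.53980838e-03, -5.56691229e+01,  3.45070732e+01,  1.15549538e-02,
       -7.16281716e-05, -1.04791003e-06]), 'tcp_pos': array([0.20377437, 0.51057994, 0.23072035]), 'ee_rot': array([-5.92930478e-01, -3.08471091e+00,  1.81375624e-03]), 'force': array([0.23351156, 0.02818839, 0.23123024]), 'torque': array([-0.05575038, -0.00754676,  0.05850609]), 'opening': 0.9956181609807683}
```

```bash
sleep 1
```

```text
(no output)
```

View pics/scene0.png

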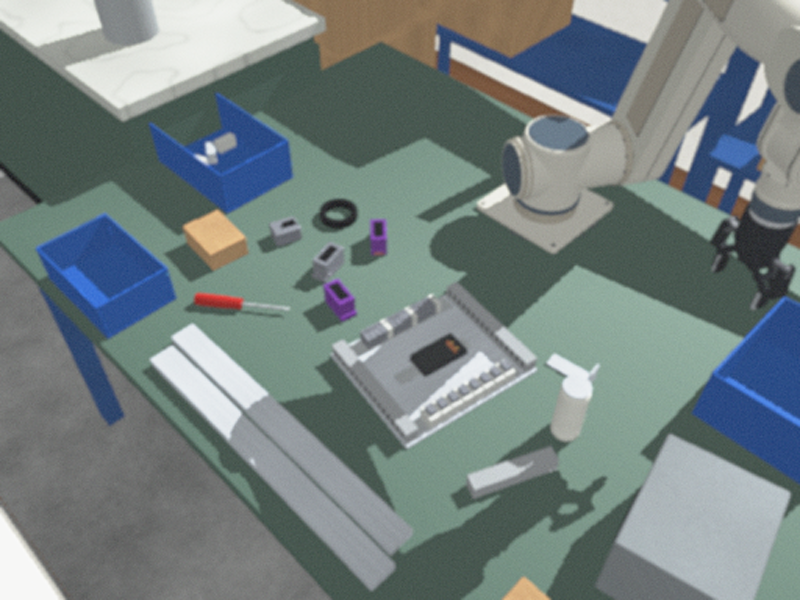

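View pics/top0.png

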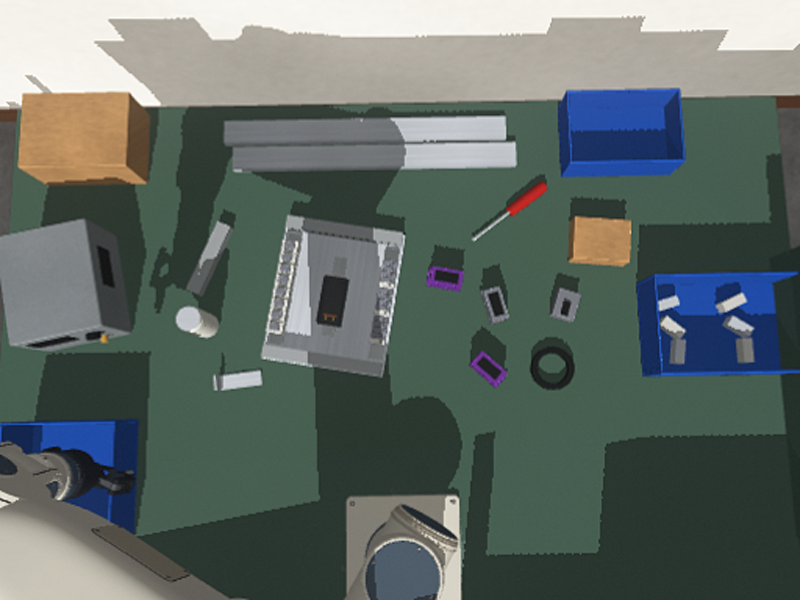

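```bash
python3 - <<'E'
from h import *
t=cv2.imread("pics/top0_raw.png");s=cv2.imread("pics/scene0_raw.png")
a=cv2.resize(t[165:265,265:385],(480,400),interpolation=cv2.INTER_CUBIC)  # x4
b=cv2.resize(s[135:210,165:255],(480,400),interpolation=cv2.INTER_CUBIC)
cv2.imwrite("pics/c1.png",np.vstack([a[:300],b[:300]]) if 0 else cv2.resize(np.hstack([a,b]),(800,333)))
c=cv2.resize(t[130:245,160:265],(548,600),interpolation=cv2.INTER_CUBIC)
cv2.imwrite("pics/c2.png",c)
d=cv2.resize(s[180:290,205:350],(791,600),interpolation=cv2.INTER_CUBIC)
cv2.imwrite("pics/c3.png",d)
a=cv2.resize(t[175:215,295:340],(675,600),interpolation=cv2.INTER_CUBIC);cv2.imwrite("pics/c4.png",a)
a=cv2.resize(s[150:185,190:232],(720,600),interpolation=cv2.INTER_CUBIC);cv2.imwrite("pics/c5.png",a)
E
```

```text
(no output)
```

View pics/c1.png

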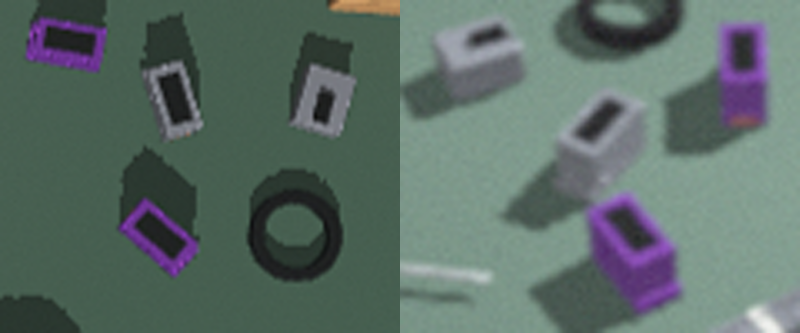

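View pics/c4.png

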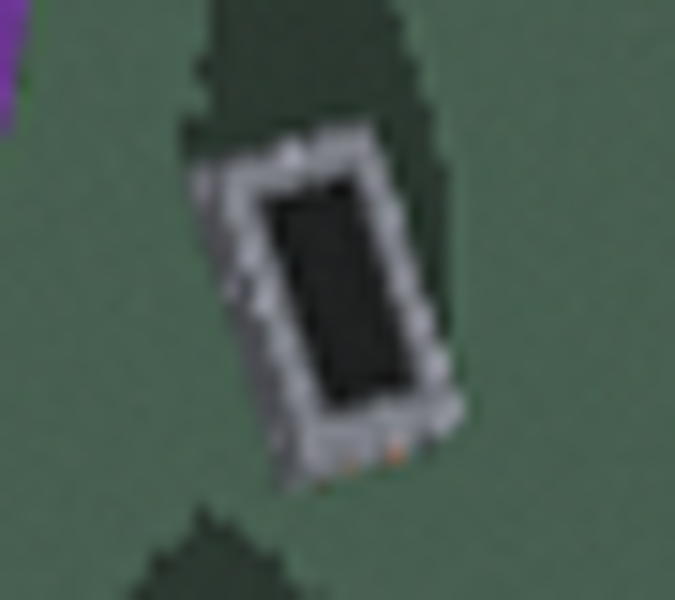

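View pics/c5.png

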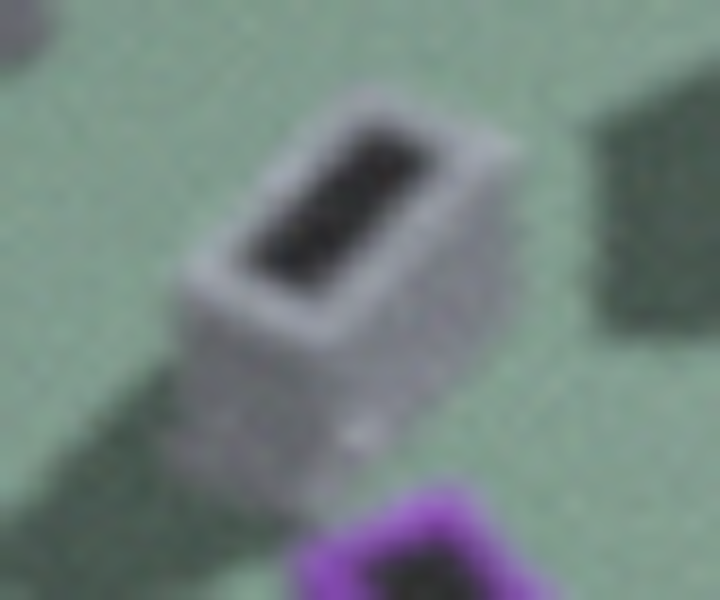

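View pics/c2.png

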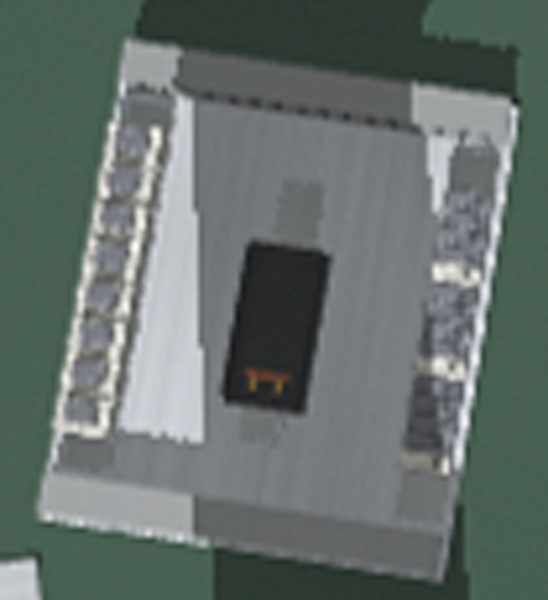

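View pics/c3.png

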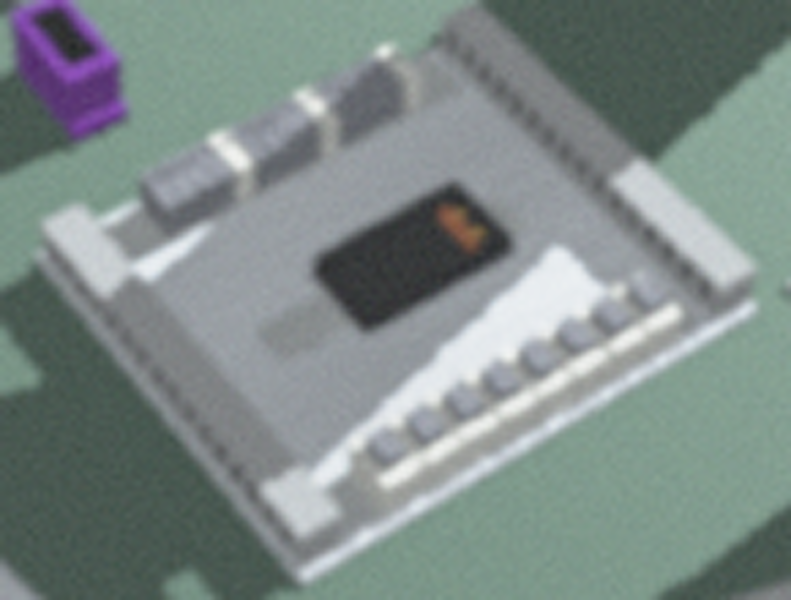

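```bash
python3 - <<'E'
from h import *
def c(u,v,s,ou,ov): return ((u+.5)/s-.5+ou,(v+.5)/s-.5+ov)
T=[c(*p,15,295,175) for p in [(225,165),(370,125),(462,405),(300,475)]]  # far-left, far-right, near-right, near-left
s=720/42
S=[c(*p,s,190,150) for p in [(325,340),(185,270),(370,90),(520,150)]]
print("T",np.round(T,1),"S",np.round(S,1))
# scene: far(+x)->image lower-left ; right(-y)-> image upper-left
Q=[]
for t,q in zip(T,S):
    X,e=tri(*q,*t);Q.append(X);print(np.round(X*1000,1),round(e*1000,1))
Q=np.array(Q);print("ctr",Q.mean(0)*1000)
print("at z48:",[np.round(P("top",*t,.048)[:2]*1000,1) for t in T],[np.round(P("scene",*t,.048)[:2]*1000,1) for t in S])
for q in (np.array([P("top",*t,.048) for t in T]),np.array([P("scene",*t,.048) for t in S])):
    d=(q[0]+q[1]-q[2]-q[3])/2; w=(q[0]+q[3]-q[1]-q[2])/2
    print("ctr",q.mean(0)*1000,"len",np.linalg.norm(d),"yaw",np.degrees(np.arctan2(d[1],d[0])),"wid",np.linalg.norm(w),np.degrees(np.arctan2(-w[0],w[1])))
# black patch
out={}
for n,box in(("top",(300,180,335,210)),("scene",(190,150,225,178))):
    im=cv2.imread(f"pics/{n}0_raw.png");g=im.max(2);m=np.zeros_like(g)
    x0,y0,x1,y1=box;m[y0:y1,x0:x1]=(g[y0:y1,x0:x1]<(75 if n=="scene" else 48))*255
    k,l,st,ce=cv2.connectedComponentsWithStats(m)
    i=[j for j in range(1,k) if st[j,4]>20]
    print(n,[(st[j].tolist(),ce[j].round(2)) for j in i])
E
```

```text
T [[309.5 185.5]
 [319.2 182.9]
 [325.3 201.5]
 [314.5 206.2]] S [[208.5 169.4]
 [200.3 165.3]
 [211.1 154.8]
 [219.9 158.3]]
[ 530.5 -177.3   49.5] 1.9
[ 538.5 -208.8   52.1] 1.4
[ 477.  -226.2   49. ] 3.3
[ 464.2 -192.8   45.9] 1.1
ctr [ 502.56355182 -201.2742523    49.13046788]
at z48: [array([ 531.4, -178.2]), array([ 539.7, -209.9]), array([ 478.2, -227.6]), array([ 463.6, -192.1])] [array([ 529.1, -177.7]), array([ 535.6, -211.7]), array([ 475.4, -225.6]), array([ 465.9, -191.5])]
ctr [ 503.23350593 -201.94435862   48.        ] len 0.06655894633317029 yaw 13.725686258370914 wid 0.03546532968455201 18.805108237009247
ctr [ 501.50578815 -201.63240495   48.        ] len 0.06317510136183792 yaw 12.632696397523318 wid 0.03495863222765446 13.24298550743206
top [([313, 187, 9, 15, 83], array([317.02, 194.  ]))]
scene [([206, 158, 8, 8, 31], array([209.58, 161.55]))]
```

```bash
python3 - <<'E'
from h import *
X,e=tri(209.58,161.55,317.02,194.0);print("patch",X*1000,e*1000)
im=cv2.imread("pics/top0_raw.png");g=im.max(2);print(g[187:202,312:323])
ys,xs=np.nonzero(g[180:210,300:335]<48)
# weighted yaw from patch pixels
def yaw(pts):
    p=pts-pts.mean(0);w,v=np.linalg.eigh(p.T@p);d=v[:,1]*np.sign(v[0,1]);return np.degrees(np.arctan2(d[1],d[0])),2*np.sqrt(3*w/len(p))
m=(g<48).astype(np.uint8);k,l,st,ce=cv2.connectedComponentsWithStats(m)
j=l[194,317];ys,xs=np.nonzero(l==j)
print(yaw(np.array([P("top",x,y,.048)[:2]*1000 for x,y in zip(xs,ys)])))
s=cv2.imread("pics/scene0_raw.png").max(2)
k,l,st,ce=cv2.connectedComponentsWithStats((s<85).astype(np.uint8));j=l[162,209];ys,xs=np.nonzero(l==j);print(len(xs))
q=np.array([P("scene",x,y,.048)[:2]*1000 for x,y in zip(xs,ys)]);print(yaw(q),q.mean(0))
# panel: dark holder in both views
for n,box,th,z in(("top",(195,170,230,215),50,.023),("scene",(255,205,305,245),75,.02)):
    g=cv2.imread(f"pics/{n}0_raw.png").max(2);x0,y0,x1,y1=box;m=np.zeros_like(g);m[y0:y1,x0:x1]=g[y0:y1,x0:x1]<th
    k,l,st,ce=cv2.connectedComponentsWithStats(m);j=1+st[1:,4].argmax();ys,xs=np.nonzero(l==j)
    q=np.array([P(n,x,y,z)[:2]*1000 for x,y in zip(xs,ys)]);print(n,st[j],ce[j],yaw(q),q.mean(0))
E
```

```text
patch [ 503.0450551  -201.39124617   50.53044328] 0.46082714090339355
[[114 110 102  60  57  22  46 123 131  65  54]
 [ 69  37  28  29  31  30  37  87 136 110  52]
 [ 81  26  32  34  34  33  35  77 141 140  52]
 [111  26  31  33  35  33  29  51 130 130  58]
 [129  44  30  32  34  35  31  42 106 132  74]
 [130  84  27  33  33  32  31  35  77 136 103]
 [133 112  27  33  36  34  32  31  53 141 128]
 [151 128  48  29  34  33  33  30  48 125 130]
 [155 130  72  30  34  34  32  32  37  80 137]
 [102 134  95  27  31  33  33  33  32  63 142]
 [ 87 140 129  46  30  33  34  35  30  47 121]
 [ 88 133 132  71  29  32  33  33  33  37  89]
 [ 83 103 135  96  27  31  32  32  31  33  75]
 [ 79  87 140 132  46  28  30  30  26  29  61]
 [ 82  87 132 132  72  26  40  54  85  85 101]]
(np.float64(14.891166381510626), array([19.26796705, 46.44682386]))
38
(np.float64(13.9922839374046), array([13.89003981, 44.11511887])) [ 502.59472969 -203.79553487]
top [203 177  20  32 440] [212.34318182 191.38863636] (np.float64(-9.93495756309234), array([52.98307011, 98.98122077])) [521.21115354 140.55656105]
scene [263 215  35  25 410] [278.85121951 227.33170732] (np.float64(-9.556826999783492), array([55.4181213 , 96.74724909])) [525.61879896 140.58499436]
```

Request:
arm_command([
  [15,-36,0,2,0.65],
  [15,-36,0,2,0.65],
  [15,-36,0,2,0.65],
  [15,-36,0,2,0.65],
  [15,-36,0,2,0.65],
  [15,-36,0,2,0.65],
  [15,-36,0,2,0.65],
  [15,-36,0,2,0.65],
  [15,-36,0,2,0.65],
  [15,-36,0,2,0.65],
], newtons=20)

```text
time_s: 1.35
tcp_pos: [0.354, 0.1496, 0.2312]
ee_rot: [-0.046, -3.141, 0.0]
force: [0.1, 1.0, 0.4]
opening: 0.646
```

Request:
arm_command([
  [15,-36,0,2,0.65],
  [15,-36,0,2,0.65],
  [15,-36,0,2,0.65],
  [15,-36,0,2,0.65],
  [15,-36,0,2,0.65],
  [15,-36,0,2,0.65],
  [15,-36,0,2,0.65],
  [15,-36,0,2,0.65],
  [15,-36,0,0,0.65],
  [15,-28,0,0,0.65],
])

```text
time_s: 2.6
tcp_pos: [0.5041, -0.2026, 0.2308]
ee_rot: [0.388, -3.117, -0.001]
force: [-0.3, 0.1, -0.3]
opening: 0.652
```

```bash
python3 - <<'E'
from h import *
st=sense();print(st["time_s"],st["tcp_pos"]*1000,st["ee_rot"],st["joint_positions"],st["opening"])
R=cv2.Rodrigues(st["ee_rot"])[0];print(np.degrees(np.arctan2(R[1,1],R[0,1])))
# plate orange
for n,box in(("top",(195,170,235,215)),("scene",(255,205,310,245))):
    im=cv2.imread(f"pics/{n}0_raw.png").astype(int);x0,y0,x1,y1=box;q=im[y0:y1,x0:x1];m=(q[...,2]-q[...,0]>40);ys,xs=np.nonzero(m);print(n,len(xs),xs.mean()+x0,ys.mean()+y0,xs.min()+x0,xs.max()+x0,ys.min()+y0,ys.max()+y0)
# purple footprint
im=cv2.imread("pics/top0_raw.png");m=((im[...,2].astype(int)-im[...,1]>40)&(im[...,0].astype(int)-im[...,1]>40)).astype(np.uint8)
k,l,s,c=cv2.connectedComponentsWithStats(m)
for j in range(1,k):
    if s[j,4]>20: print(s[j],P("top",s[j,0]+s[j,2],c[j][1],.05)*1000,c[j])
E
```

```text
2.6 [ 504.11008327 -202.62688114  230.82636776] [ 3.88191093e-01 -3.11688262e+00 -7.40925712e-04] [-5.36664195e-01  2.47793572e-01  5.52784024e-03  1.32931707e+00
 -1.36413511e-05 -7.84477463e-01] 0.6519211035420919
104.19864582349074
top 13 209.92307692307693 202.23076923076923 207 213 201 204
scene 26 288.7692307692308 220.92307692307693 286 292 218 224
[273 171  24  15 155] [ 554.80359931 -137.9339441    50.        ] [283.91612903 178.5483871 ]
[301 225  23  23 133] [ 366.75864199 -218.79845437   50.        ] [312.28571429 236.15037594]
```

Request:
arm_command([
  [2,1,-40,0,0.65],
  [0,0,-40,0,0.65],
  [0,0,-40,0,0.65],
  [0,0,-30,0,0.65],
  [0,0,0,0,0.65],
  [0,0,0,0,0.65],
])

```text
time_s: 3.35
tcp_pos: [0.5064, -0.2005, 0.0823]
ee_rot: [-0.389, 3.117, -0.001]
force: [-0.2, -0.2, -0.2]
opening: 0.651
```

```bash
python3 - <<'E'
from h import *
print(sense()["tcp_pos"]*1000,sense()["force"])
s=read_camera("scene")[:,:,::-1];cv2.imwrite("pics/s1.png",cv2.resize(s[110:190,165:265],(750,600),interpolation=cv2.INTER_CUBIC))
E
```

```text
[ 506.38412088 -200.45602872   82.30671054] [-0.18392765 -0.23559629 -0.20606445]
```

View pics/s1.png

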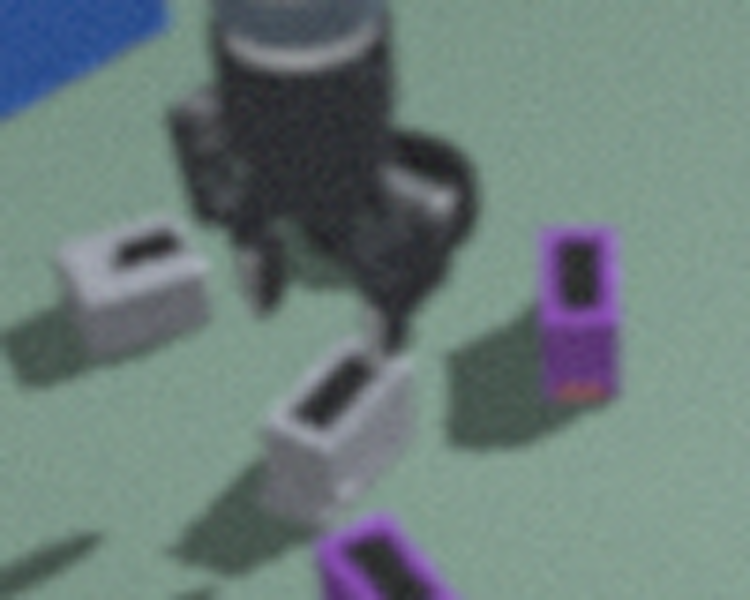

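Request:
arm_command([
  [0,-1,-20,0,0.65],
  [0,0,-20,0,0.65],
  [0,0,-15,0,0.65],
  [0,0,-9,0,0.65],
  [0,0,0,0,0.65],
  [0,0,0,0,0.65],
])

```text
time_s: 4.15
tcp_pos: [0.5063, -0.2014, 0.0179]
ee_rot: [-0.389, 3.117, -0.001]
force: [-0.4, 0.9, 0.5]
opening: 0.652
```

Request:
arm_command([
  [0,0,0,0,0.45],
  [0,0,0,0,0.35],
  [0,0,0,0,0.3],
  [0,0,0,0,0.3],
  [0,0,0,0,0.3],
], newtons=30)

```text
time_s: 4.78
tcp_pos: [0.5063, -0.2014, 0.0179]
ee_rot: [-0.389, 3.116, -0.001]
force: [-1.1, 0.7, 6.8]
opening: 0.414
```

Request:
arm_command([
  [0,0,10,0,0.3],
  [0,0,20,0,0.3],
  [0,0,30,0,0.3],
  [0,0,40,0,0.3],
  [0,0,20,0,0.3],
  [0,0,0,0,0.3],
  [0,0,0,0,0.3],
])

```text
time_s: 5.65
tcp_pos: [0.5054, -0.2009, 0.1364]
ee_rot: [0.389, -3.116, -0.001]
force: [-0.0, 0.1, -1.5]
opening: 0.417
```

```bash
python3 - <<'E'
from h import *
s=read_camera("scene")[:,:,::-1];cv2.imwrite("pics/s2.png",cv2.resize(s[80:180,165:290],(750,600),interpolation=cv2.INTER_CUBIC))
# panel geometry
c=lambda u,v:((u+.5)/5.218-.5+160,(v+.5)/5.218-.5+130)
d=lambda u,v:((u+.5)/5.455-.5+205,(v+.5)/5.455-.5+180)
# holder rim corners top c2: farL(248,243) farR(330,253) nearR(305,412) nearL(224,398); scene c3: same order
T=[c(*p) for p in[(248,243),(330,253),(305,412),(224,398)]];S=[d(*p) for p in[(368,330),(315,262),(456,182),(512,242)]]
for t,q in zip(T,S):
    X,e=tri(*q,*t);print(np.round(X*1000,1),round(e*1000,1))
print("plate",tri(288.77,220.92,209.92,202.23)[0]*1000)
for z in(.02,.0315): print(z,P("top",209.92,202.23,z)*1000,P("scene",288.77,220.92,z)*1000)
# duct top corners
T=[c(*p) for p in[(125,40),(518,102)]];S=[d(*p) for p in[(280,505),(40,215)]]
print([P("top",*t,.042)[:2]*1000 for t in T])
E
```

```text
[573.8 158.4  16.9] 0.5
[564.5 106.7  22.4] 2.4
[463.9 122.1  21.3] 0.3
[473.7 173.4  20.2] 0.4
plate [486.28695785 147.31265496  22.62317266]
0.02 [485.56334998 148.89995471  20.        ] [485.61995372 144.65314467  20.        ]
0.0315 [484.13343558 147.58944351  31.5       ] [493.20072612 150.7087099   31.5       ]
[array([701.50225189, 233.95192767]), array([656.9444876 , -15.37417047])]
```

View pics/s2.png

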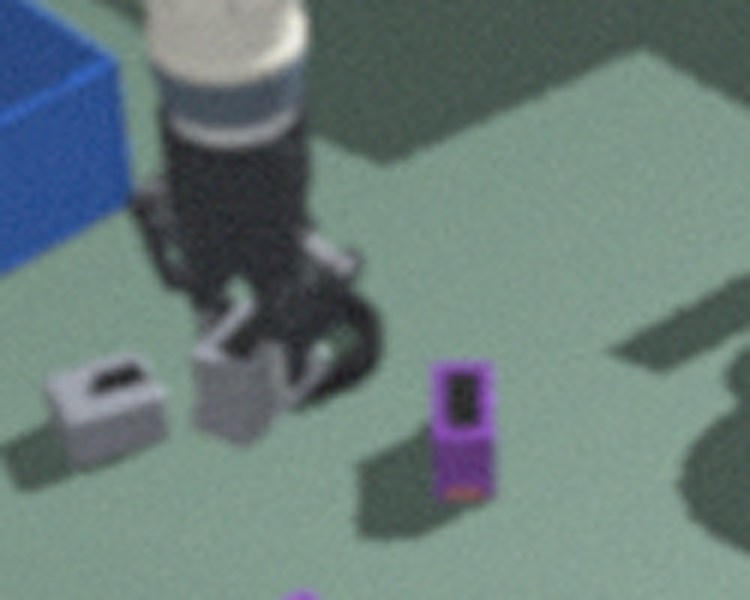

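Request:
arm_command([
  [2,34,0,-2.4,0.3],
  [2,34,0,-2.4,0.3],
  [2,34,0,-2.4,0.3],
  [2,34,0,-2.4,0.3],
  [2,34,0,-2.4,0.3],
  [2,34,0,-2.4,0.3],
  [2,34,0,-2.4,0.3],
  [2,34,0,-2.4,0.3],
  [3,34,0,-2.4,0.3],
  [3,34,0,-2.4,0.3],
])

```text
time_s: 6.95
tcp_pos: [0.5273, 0.1399, 0.136]
ee_rot: [-0.269, -3.128, 0.001]
force: [0.5, -0.0, -2.1]
opening: 0.42
```

Request:
arm_command([
  [0,0,-15,0,0.3],
  [0,0,-15,0,0.3],
  [0,0,-10,0,0.3],
  [0,0,0,0,0.3],
  [0,0,0,0,0.3],
])

```text
time_s: 7.58
tcp_pos: [0.5282, 0.1383, 0.0975]
ee_rot: [0.268, 3.13, 0.0]
force: [0.5, 1.1, -2.3]
opening: 0.416
```

```bash
python3 - <<'E'
from h import *
st=sense();R=cv2.Rodrigues(st["ee_rot"])[0];print(st["tcp_pos"]*1000,st["force"],np.degrees(np.arctan2(R[1,1],R[0,1])))
s=read_camera("scene")[:,:,::-1];cv2.imwrite("pics/s3_raw.png",s);cv2.imwrite("pics/s3.png",cv2.resize(s[170:250,240:340],(750,600),interpolation=cv2.INTER_CUBIC))
s=read_camera("top")[:,:,::-1];cv2.imwrite("pics/t3_raw.png",s);cv2.imwrite("pics/t3.png",cv2.resize(s[150:230,165:265],(750,600),interpolation=cv2.INTER_CUBIC))
E
```

```text
[528.16885324 138.32058912  97.53289402] [ 0.47241887  1.09710523 -2.25041067] 80.19665135845372
```

View pics/s3.png

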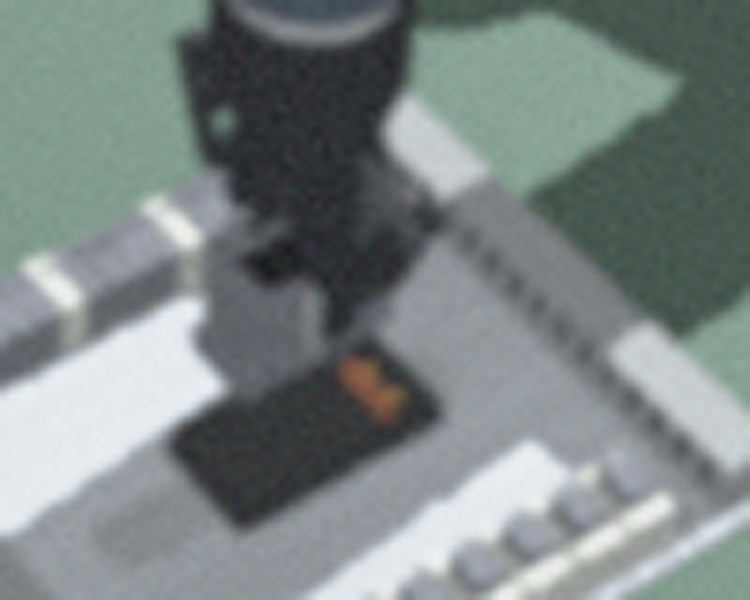

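View pics/t3.png

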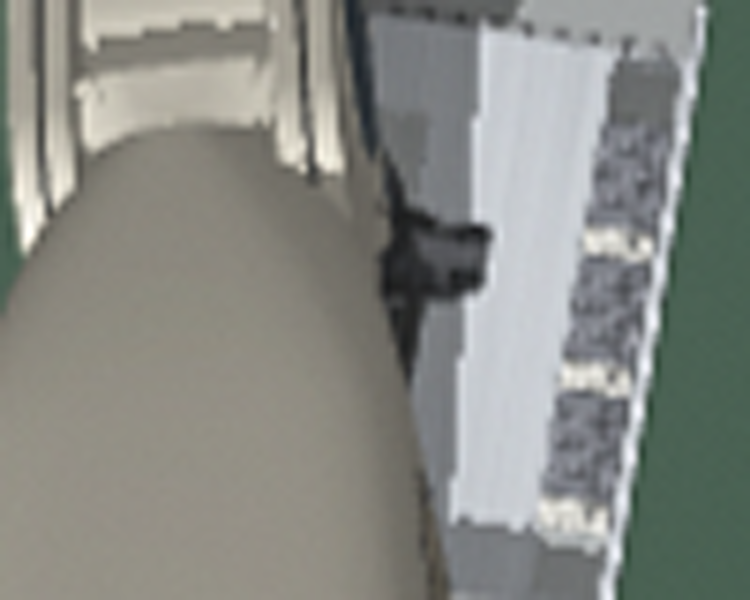

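```bash
python3 - <<'E'
from h import *
o=np.array([528.2,138.3]);a=np.radians(-9.8);ex=np.array([np.cos(a),np.sin(a)]);ey=np.array([-ex[1],ex[0]])
def pt(x,y,z,): return np.r_[o+x*ex+y*ey,79.6+z]/1000
for q in[(37,18,0),(37,-18,0),(-37,18,0),(37,18,12),(31,18,48),(31,-18,48)]:
    p=proj("scene",pt(*q))[0]; print(q,((p-[240,170]+.5)*7.5-.5).round())
E
```

```text
(37, 18, 0) [244. 408.]
(37, -18, 0) [189. 349.]
(-37, 18, 0) [395. 325.]
(37, 18, 12) [245. 388.]
(31, 18, 48) [260. 319.]
(31, -18, 48) [204. 261.]
```

```bash
python3 - <<'E'
from h import *
s=cv2.imread("pics/s3_raw.png");c=s[195:235,260:305];c=cv2.resize(c,(675,600),interpolation=cv2.INTER_CUBIC);c=cv2.convertScaleAbs(c,alpha=1.6,beta=-40)
o=np.array([528.2,138.3]);a=np.radians(-9.8);ex=np.array([np.cos(a),np.sin(a)]);ey=np.array([-ex[1],ex[0]])
def pt(x,y,z,): return np.r_[o+x*ex+y*ey,79.6+z]/1000
for q in[(37,18,0),(37,-18,0),(-37,18,0)]:
    p=(proj("scene",pt(*q))[0]-[260,195]+.5)*15-.5; cv2.circle(c,tuple(int(v) for v in p),4,(0,0,255),-1)
cv2.imwrite("pics/s3b.png",c)
E
```

```text
(no output)
```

View pics/s3b.png

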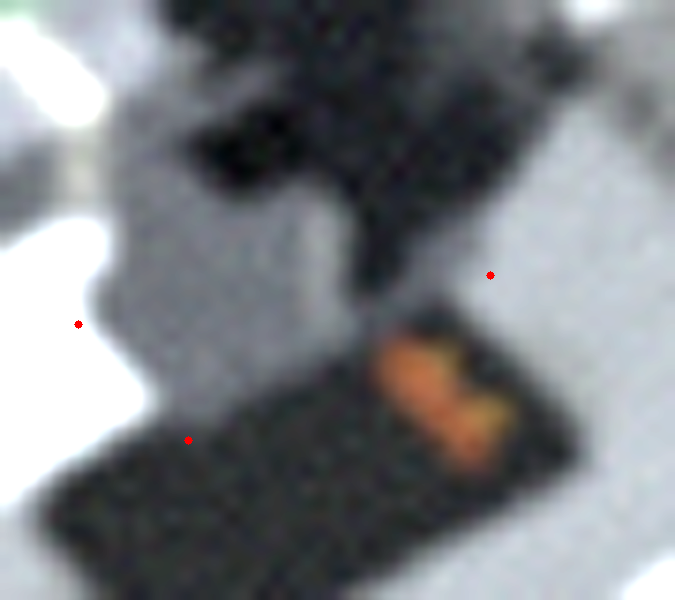

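Request:
arm_command([
  [0,0,-15,0,0.3],
  [0,0,-15,0,0.3],
  [0,0,-12,0,0.3],
  [0,0,0,0,0.3],
  [0,0,0,0,0.3],
])

```text
time_s: 8.3
tcp_pos: [0.5281, 0.1388, 0.0554]
ee_rot: [0.267, 3.13, 0.0]
force: [0.5, -0.6, -1.6]
opening: 0.42
```

```bash
python3 - <<'E'
from h import *
st=sense();print(st["tcp_pos"]*1000,st["force"],st["time_s"])
s=np.mean([read_camera("scene")[:,:,::-1].astype(float) for _ in range(4)],axis=0).astype(np.uint8);cv2.imwrite("pics/s4_raw.png",s)
c=s[195:240,250:305];c=cv2.resize(c,(733,600),interpolation=cv2.INTER_CUBIC);c=cv2.convertScaleAbs(c,alpha=1.6,beta=-30);k=600/45
o=st["tcp_pos"][:2]*1000;zb=st["tcp_pos"][2]*1000-17.9;a=np.radians(-9.8);ex=np.array([np.cos(a),np.sin(a)]);ey=np.array([-ex[1],ex[0]])
def pt(x,y,z,): return np.r_[o+x*ex+y*ey,zb+z]/1000
for q in[(37,18,0),(37,-18,0),(-37,18,0)]:
    p=(proj("scene",pt(*q))[0]-[250,195]+.5)*k-.5; cv2.circle(c,tuple(int(v) for v in p),3,(0,0,255),-1)
o=np.array([520.5,140.6]);zb=0
for q in[(51,26,26),(51,-26,26),(-51,26,26),(-51,-26,26)]:
    p=(proj("scene",pt(*q))[0]-[250,195]+.5)*k-.5; cv2.circle(c,tuple(int(v) for v in p),3,(0,255,255),-1)
cv2.imwrite("pics/s4b.png",c)
E
```

```text
[528.06754535 138.84833029  55.36416327] [ 0.54969963 -0.63615912 -1.55168483] 8.3
```

View pics/s4b.png

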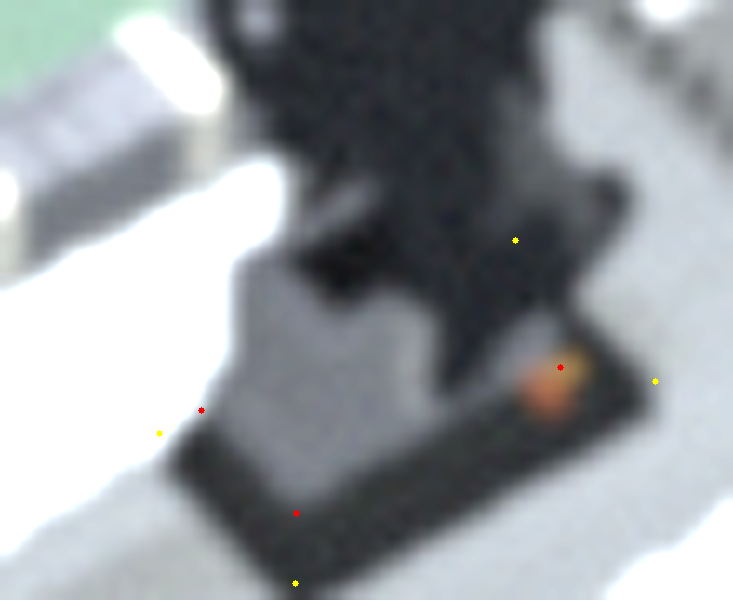

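```bash
python3 - <<'E'
from h import *
k=600/45;a=np.radians(-9.8);ex=np.array([np.cos(a),np.sin(a)]);ey=np.array([-ex[1],ex[0]])
def b(u,v,z):
    X=P("scene",(u+.5)/k-.5+250,(v+.5)/k-.5+195,z/1000)[:2]*1000-np.array([520.5,140.6]);return (X@ex).round(1),(X@ey).round(1)
for n,u,v,z in[("blk +x+y",300,500,37.5),("blk +x-y",215,400,37.5),("blk toe+y",540,372,37.5),("H +x+y",300,597,6),("H -x+y",650,403,6),("H +x-y",170,455,6),("H+x-y rim",188,432,26)]: print(n,b(u,v,z))
# edges: +y outer edge of holder along columns, gradient based
s=cv2.imread("pics/s4_raw.png").max(2).astype(float)
for col in range(272,294,3):
    c=s[205:245,col]; c=np.interp(np.arange(0,39,.1),np.arange(40),c)
    print(col,(np.nonzero(np.diff((c<85).astype(int)))[0]*.1+205).round(1), [b((col-250+.5)*k-.5,(r+205-195+.5)*k-.5,z) for r,z in [(x*.1,6) for x in np.nonzero(np.diff((c<85).astype(int)))[0][-1:]]])
E
```

```text
blk +x+y (np.float64(41.9), np.float64(14.8))
blk +x-y (np.float64(40.5), np.float64(-19.2))
blk toe+y (np.float64(-24.7), np.float64(16.0))
H +x+y (np.float64(42.7), np.float64(17.5))
H -x+y (np.float64(-57.5), np.float64(18.1))
H +x-y (np.float64(42.8), np.float64(-32.6))
H+x-y rim (np.float64(45.3), np.float64(-22.7))
272 [206.9 212.7 215.6 232.1 239.7] [(np.float64(43.6), np.float64(18.6))]
275 [209.  210.8 218.  230.6 238.4] [(np.float64(33.3), np.float64(19.8))]
278 [216.8 228.8 236.6] [(np.float64(21.7), np.float64(19.5))]
281 [217.6 227.4 234.9] [(np.float64(10.3), np.float64(19.4))]
284 [233.4] [(np.float64(-0.7), np.float64(20.0))]
287 [221.2 223.4 231.4] [(np.float64(-12.9), np.float64(19.1))]
290 [206.  218.4 225.2 229.8] [(np.float64(-24.3), np.float64(19.3))]
293 [208.5 215.2 218.1 221.3 223.2 228.3] [(np.float64(-35.5), np.float64(19.9))]
```

```bash
python3 - <<'E'
from h import *
a=np.radians(-9.8);ex=np.array([np.cos(a),np.sin(a)]);ey=np.array([-ex[1],ex[0]])
s=cv2.imread("pics/top0_raw.png").max(2).astype(float)
def b(u,v,z):
    X=P("top",u,v,z/1000)[:2]*1000-np.array([520.5,140.6]);return (X@ex).round(1),(X@ey).round(1)
for row in range(180,207,4):
    c=np.interp(np.arange(0,39,.1),np.arange(40),s[row,195:235]);e=np.nonzero(np.diff((c<75).astype(int)))[0]*.1+195
    print(row,e,[(b(e[0],row,z),b(e[-1],row,z)) for z in(26,)],b(e[-1],row,12)[1])
for col in (208,212,216):
    c=np.interp(np.arange(0,59,.1),np.arange(60),s[165:225,col]);e=np.nonzero(np.diff((c<75).astype(int)))[0]*.1+165
    print(col,e,b(col,e[0],26),b(col,e[-1],12))
E
```

```text
180 [206.2 222.6] [((np.float64(34.7), np.float64(26.2)), (np.float64(43.0), np.float64(-27.4)))] -25.8
184 [205.5 222.1] [((np.float64(21.1), np.float64(26.2)), (np.float64(29.5), np.float64(-28.0)))] -26.4
188 [204.6 221.3] [((np.float64(7.5), np.float64(26.8)), (np.float64(15.9), np.float64(-27.6)))] -26.0
192 [204.1 220.5] [((np.float64(-5.9), np.float64(26.2)), (np.float64(2.4), np.float64(-27.2)))] -25.6
196 [203.4 220. ] [((np.float64(-19.4), np.float64(26.2)), (np.float64(-11.0), np.float64(-27.8)))] -26.2
200 [202.6 219.1] [((np.float64(-32.9), np.float64(26.5)), (np.float64(-24.5), np.float64(-27.1)))] -25.5
204 [202.1 207.3 208.5 212.2 213.5 218.4] [((np.float64(-46.2), np.float64(25.8)), (np.float64(-37.9), np.float64(-27.1)))] -25.5
208 [175.7 200.2 204.4 207.3] (np.float64(49.8), np.float64(22.8)) (np.float64(-52.7), np.float64(6.7))
212 [176.3 201.  202.5 208. ] (np.float64(49.9), np.float64(9.4)) (np.float64(-52.9), np.float64(-6.8))
216 [176.9 208.7] (np.float64(49.9), np.float64(-4.1)) (np.float64(-53.2), np.float64(-20.3))
```

Request:
arm_command([
  [0,0,-3,0,0.3],
  [0,0,-2,0,0.3],
  [0,0,-1,0,0.3],
  [0,0,0,0,0.3],
], newtons=20)

```text
time_s: 9.0
tcp_pos: [0.5279, 0.1388, 0.0492]
ee_rot: [-0.267, -3.13, 0.0]
force: [0.0, -0.3, -2.5]
opening: 0.419
```

Request:
arm_command([
  [0,0,-1,0,0.3],
  [0,0,-1,0,0.3],
  [0,0,0,0,0.3],
])

```text
time_s: 9.38
tcp_pos: [0.528, 0.1389, 0.0482]
ee_rot: [0.267, 3.129, 0.0]
force: [-4.4, -0.8, 8.3]
opening: 0.415
```

Request:
arm_command([
  [0,0,-1,0,0.3],
  [0,0,0,0,0.3],
])

```text
time_s: 9.62
tcp_pos: [0.5278, 0.139, 0.0477]
ee_rot: [0.267, 3.129, 0.001]
force: [-6.4, 0.7, 13.6]
opening: 0.418
```

```bash
python3 - <<'E'
from h import *
st=sense();print(st["tcp_pos"]*1000,st["force"],st["torque"])
E
```

```text
[527.84720034 139.00942003  47.70690197] [-6.38654627  0.7261352  13.56798008] [-0.05352175  1.03286068 -0.03379826]
```

Request:
arm_command([
  [0,0,-1,0,0.3],
  [0,0,0,0,0.3],
])

```text
time_s: 9.88
tcp_pos: [0.5276, 0.1391, 0.047]
ee_rot: [0.267, 3.129, 0.001]
force: [-9.2, 0.8, 19.0]
opening: 0.418
```

Request:
arm_command([
  [0,0,-1,0,0.3],
  [0,0,0,0,0.3],
])

```text
time_s: 10.12
tcp_pos: [0.5272, 0.1392, 0.0461]
ee_rot: [0.267, 3.13, 0.001]
force: [-10.8, 0.9, 20.8]
opening: 0.417
```

Request:
arm_command([
  [-1,0.2,-1,0,0.3],
  [-1,0.2,-1,0,0.3],
  [0,0,0,0,0.3],
])

```text
time_s: 10.5
tcp_pos: [0.5259, 0.1395, 0.044]
ee_rot: [0.267, 3.129, 0.001]
force: [-7.7, 0.8, 17.9]
opening: 0.413
```

Request:
arm_command([
  [-1,0.2,-1,0,0.3],
  [-1,0.2,-1,0,0.3],
  [0,0,0,0,0.3],
])

```text
time_s: 10.88
tcp_pos: [0.5245, 0.1398, 0.042]
ee_rot: [0.267, 3.128, 0.001]
force: [-5.5, 0.3, 14.2]
opening: 0.412
```

```bash
python3 - <<'E'
from h import *
st=sense();print(st["tcp_pos"]*1000,st["force"],st["torque"],st["time_s"])
s=np.mean([read_camera("scene")[:,:,::-1].astype(float) for _ in range(3)],axis=0).astype(np.uint8);cv2.imwrite("pics/s5_raw.png",s)
c=s[195:240,250:305];c=cv2.resize(c,(733,600),interpolation=cv2.INTER_CUBIC);c=cv2.convertScaleAbs(c,alpha=1.6,beta=-30);cv2.imwrite("pics/s5b.png",c)
E
```

```text
[524.45080613 139.82380164  41.95377418] [-5.54681973  0.32481274 14.20643844] [-0.04794539  0.63306678 -0.15569789] 10.875
```

View pics/s5b.png

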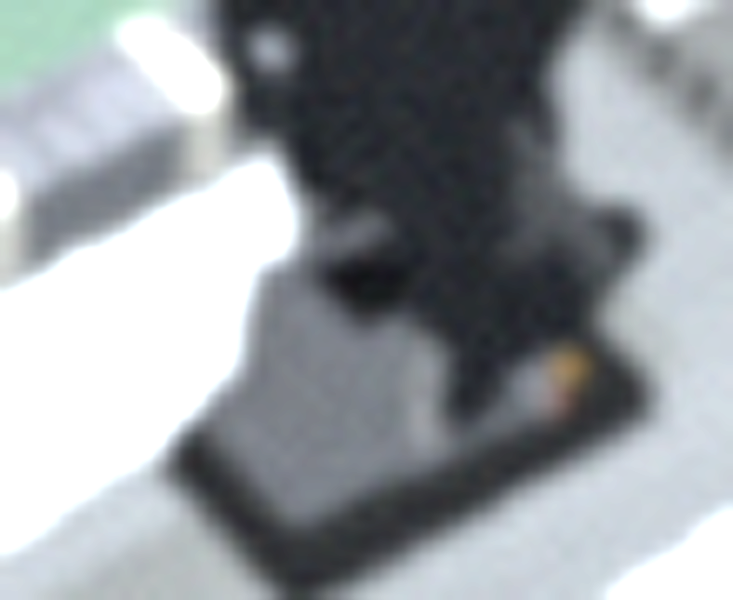

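Request:
arm_command([
  [-1,0.2,-1,0,0.3],
  [-1,0.2,0,0,0.3],
  [0,0,0,0,0.3],
])

```text
time_s: 11.4
tcp_pos: [0.5237, 0.14, 0.041]
ee_rot: [0.267, 3.126, 0.001]
force: [0.3, -0.2, 10.6]
opening: 0.413
```

Request:
arm_command([
  [-1,0.2,-0.5,0,0.3],
  [-1,0.2,0,0,0.3],
  [0,0,0,0,0.3],
])

```text
time_s: 11.78
tcp_pos: [0.5218, 0.1405, 0.0402]
ee_rot: [0.267, 3.126, 0.001]
force: [1.8, -0.6, 7.1]
opening: 0.417
```

Request:
arm_command([
  [-1,0.2,-0.2,0,0.3],
  [-1,0.2,-0.2,0,0.3],
  [-1,0.2,-0.2,0,0.3],
  [0,0,0,0,0.3],
])

```text
time_s: 12.28
tcp_pos: [0.5195, 0.1409, 0.0398]
ee_rot: [0.267, 3.124, 0.001]
force: [3.6, -1.4, 7.2]
opening: 0.417
```

Request:
arm_command([
  [-1,0.2,-0.2,0,0.3],
  [-1,0.2,-0.2,0,0.3],
  [0,0,0,0,0.3],
])

```text
time_s: 12.65
tcp_pos: [0.5177, 0.1413, 0.0394]
ee_rot: [0.267, 3.124, 0.001]
force: [4.6, -1.2, 6.6]
opening: 0.421
```

Request:
arm_command([
  [-1,0.2,-0.2,0,0.3],
  [-1,0.2,-0.2,0,0.3],
  [0,0,0,0,0.3],
])

```text
time_s: 13.02
tcp_pos: [0.5159, 0.1417, 0.0391]
ee_rot: [0.267, 3.124, 0.001]
force: [5.6, -1.0, 7.2]
opening: 0.419
```

```bash
cat > look.py <<'E'
from h import *
import sys
st=sense();print(st["tcp_pos"]*1000,st["force"],st["torque"],st["time_s"])
s=np.mean([read_camera("scene")[:,:,::-1].astype(float) for _ in range(3)],axis=0).astype(np.uint8);cv2.imwrite(f"pics/{sys.argv[1]}_raw.png",s)
c=s[195:240,250:305];c=cv2.resize(c,(733,600),interpolation=cv2.INTER_CUBIC);c=cv2.convertScaleAbs(c,alpha=2,beta=-30);cv2.imwrite(f"pics/{sys.argv[1]}.png",c)
E
python3 look.py s6
```

```text
[515.91147453 141.69237626  39.13890086] [ 5.58212172 -0.95158314  7.18630016] [-0.28917751 -1.33408876  0.04759849] 13.025
```

View pics/s6.png

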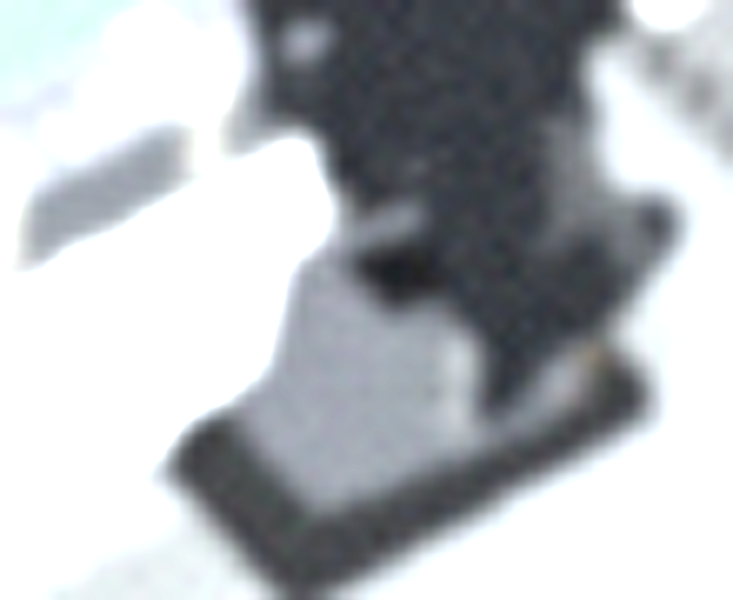

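Request:
arm_command([
  [-1,0.2,-0.3,0,0.3],
  [-1,0.2,-0.3,0,0.3],
  [0,0,0,0,0.3],
])

```text
time_s: 13.55
tcp_pos: [0.5134, 0.1421, 0.038]
ee_rot: [0.267, 3.125, 0.001]
force: [5.4, -0.7, 3.8]
opening: 0.416
```

Request:
arm_command([
  [-1,0.2,-0.3,0,0.3],
  [-1,0.2,-0.3,0,0.3],
  [0,0,0,0,0.3],
])

```text
time_s: 13.92
tcp_pos: [0.5117, 0.1425, 0.0375]
ee_rot: [0.267, 3.124, 0.001]
force: [7.6, -1.4, 4.1]
opening: 0.415
```

Request:
arm_command([
  [0,0,-1,0,0.3],
  [0,0,-1,0,0.3],
  [0,0,0,0,0.3],
])

```text
time_s: 14.3
tcp_pos: [0.512, 0.1425, 0.0359]
ee_rot: [0.267, 3.124, 0.001]
force: [6.7, -2.2, 6.6]
opening: 0.415
```

```bash
python3 look.py s7
```

```text
[511.97771388 142.49707965  35.90114591] [ 6.66975616 -2.18842312  6.58481403] [-0.31993202 -1.10959663 -0.03360367] 14.3
```

View pics/s7.png

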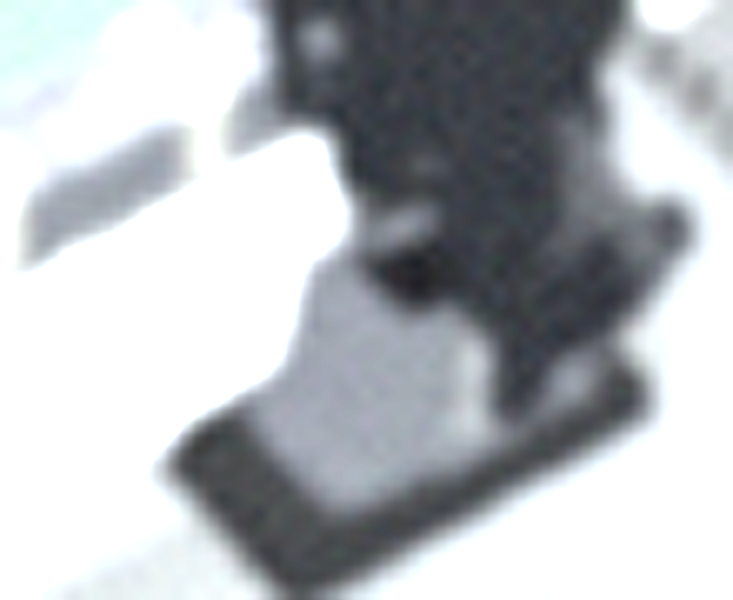

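Request:
arm_command([
  [0.8,-0.1,-1,0,0.3],
  [0.8,-0.1,-1,0,0.3],
  [0,0,0,0,0.3],
])

```text
time_s: 14.82
tcp_pos: [0.5135, 0.1423, 0.0343]
ee_rot: [0.267, 3.124, 0.001]
force: [4.8, -2.0, 12.7]
opening: 0.419
```

```bash
python3 look.py s8
```

```text
[513.53253963 142.29454991  34.28823145] [ 4.76376283 -2.00595536 12.74139804] [-0.35596034 -0.59411068 -0.01411836] 14.825
```

View pics/s8.png

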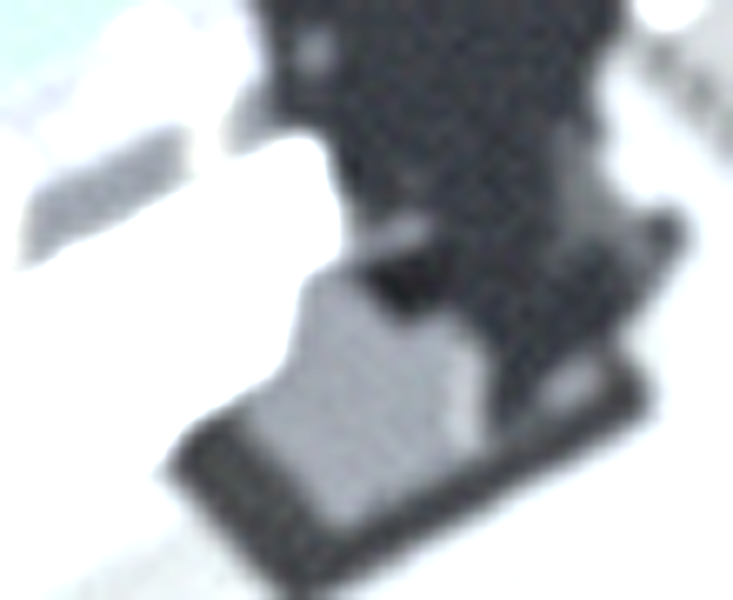

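```bash
python3 - <<'E'
from h import *
k=600/45;a=np.radians(-9.8);ex=np.array([np.cos(a),np.sin(a)]);ey=np.array([-ex[1],ex[0]])
o=np.array([520.5,140.6])
def px(x,y,z):
    return ((proj("scene",np.r_[o+x*ex+y*ey,z]/1000)[0]-[250,195]+.5)*k-.5).round()
print("lip",px(33,13,30.5),px(33,-13,30.5),"rim",px(37,19,26))
t=np.array([513.5,142.3])-o;gx=t@ex;gy=t@ey;print(gx,gy)
for th in(0,4,8,12):
    T=np.radians(th);f=lambda x,z:(gx+x*np.cos(T)-(z-35)*np.sin(T), x*np.sin(T)+(z-35)*np.cos(T)+34.3+17.1)
    print(th,"toe",f(-37,0),[ (px(f(x,z)[0],gy+y,f(x,z)[1])).tolist() for x,y,z in[(37,18,0),(37,-18,0),(37,18,12),(31,18,12),(31,18,48)]], "stepTop",f(37,12),"stepBot",f(37,0))
E
python3 - <<'E'
import cv2
s=cv2.imread("pics/s8_raw.png");c=s[208:240,258:300];c=cv2.resize(c,(788,600),interpolation=cv2.INTER_LANCZOS4);c=cv2.convertScaleAbs(c,alpha=3,beta=-120);cv2.imwrite("pics/s8c.png",c)
E
```

```text
lip [326. 497.] [257. 423.] rim [327. 535.]
-7.187211437966689 0.48372693325972205
0 toe (np.float64(-44.18721143796669), np.float64(16.4)) [[350.0, 545.0], [255.0, 443.0], [352.0, 512.0], [373.0, 500.0], [380.0, 398.0]] stepTop (np.float64(29.81278856203331), np.float64(28.4)) stepBot (np.float64(29.81278856203331), np.float64(16.4))
4 toe (np.float64(-41.6556047165358), np.float64(13.904268712373515)) [[342.0, 543.0], [247.0, 440.0], [347.0, 508.0], [368.0, 497.0], [384.0, 389.0]] stepTop (np.float64(31.32705731776169), np.float64(31.03701637255668)) stepBot (np.float64(32.16413500269119), np.float64(19.06624776943878))
8 toe (np.float64(-38.95607144780251), np.float64(11.59121285852261)) [[335.0, 539.0], [240.0, 437.0], [343.0, 503.0], [364.0, 493.0], [388.0, 381.0]] stepTop (np.float64(32.65368842755292), np.float64(33.773239154466296)) stepBot (np.float64(34.323765639073706), np.float64(21.890022329567454))
12 toe (np.float64(-36.10176348649592), np.float64(9.4721014140597)) [[328.0, 535.0], [233.0, 432.0], [339.0, 497.0], [360.0, 489.0], [393.0, 373.0]] stepTop (np.float64(33.786218677992586), np.float64(36.59533774337956)) stepBot (np.float64(36.2811589678057), np.float64(24.857566534573895))
```

View pics/s8c.png

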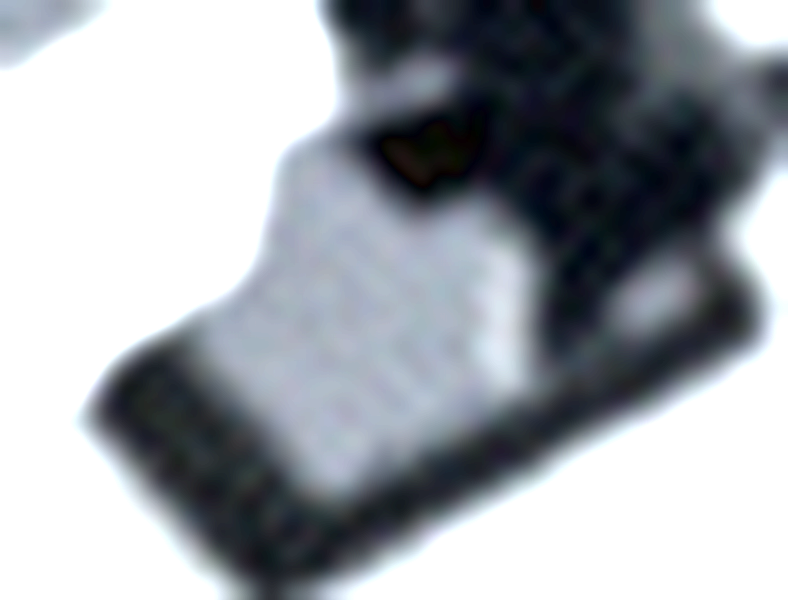

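Request:
arm_command([
  [0.4,-0.1,-1,0,0.3],
  [0.4,0,-1,0,0.3],
  [0,0,0,0,0.3],
])

```text
time_s: 15.35
tcp_pos: [0.515, 0.1421, 0.0326]
ee_rot: [0.268, 3.122, 0.001]
force: [5.5, -2.4, 13.6]
opening: 0.422
```

```bash
python3 -c "
from h import *
st=sense();print(st['tcp_pos']*1000,st['force'],st['torque'])"
```

```text
[514.97653124 142.05465425  32.62117962] [ 5.50200536 -2.42161227 13.55069414] [-0.47886376 -0.84642925 -0.01668197]
```

Request:
arm_command([
  [0.5,-0.1,-1,0,0.3],
  [0.3,0,-0.5,0,0.3],
  [0,0,0,0,0.3],
])

```text
time_s: 15.72
tcp_pos: [0.516, 0.1419, 0.0313]
ee_rot: [0.268, 3.122, 0.0]
force: [7.1, -3.8, 15.0]
opening: 0.419
```

```bash
python3 look.py s9
```

```text
[516.03869218 141.86941958  31.29261765] [ 7.06627219 -3.8250589  14.96201978] [-0.62501783 -0.88635226  0.03056585] 15.725
```

View pics/s9.png

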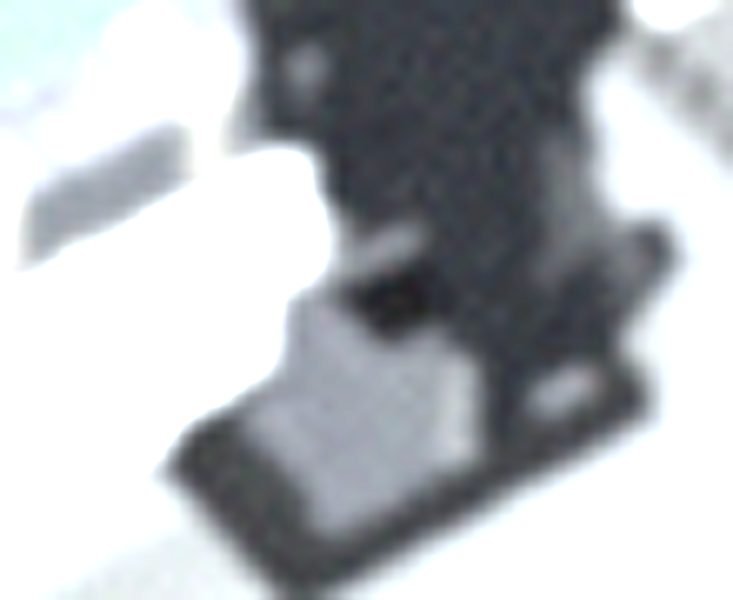

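Request:
arm_command([
  [0.5,0,-0.5,0,0.3],
  [0.5,0,-0.5,0,0.3],
  [0.5,-0.1,0,0,0.3],
  [0,0,0,0,0.3],
])

```text
time_s: 16.38
tcp_pos: [0.517, 0.1417, 0.0301]
ee_rot: [0.268, 3.123, 0.0]
force: [5.2, -3.2, 15.1]
opening: 0.417
```

```bash
python3 -c "
from h import *
st=sense();print(st['tcp_pos']*1000,st['force'],st['torque'])"
```

```text
[516.97004636 141.74796669  30.14191917] [ 5.21746791 -3.20035829 15.06608755] [-0.61332643 -0.52871442 -0.02525219]
```

```bash
python3 look.py s10; cat > edge.py <<'E'
from h import *
import sys
k=600/45
for n in sys.argv[1:]:
    s=cv2.imread(f"pics/{n}_raw.png").max(2).astype(float)
    L=[]
    for r in range(214,226):
        c=np.interp(np.arange(0,20,.05),np.arange(21),s[r,262:283]);e=np.nonzero((c[:-1]>175)&(c[1:]<=175))[0]
        L.append((r,round(262+e[0]*.05,2) if len(e) else None))
    print(n,L)
a=np.radians(-9.8);ex=np.array([np.cos(a),np.sin(a)]);ey=np.array([-ex[1],ex[0]]);o=np.array([517.,141.7])
for th in(0,2,4,6,8,12):
    T=np.radians(th);f=lambda x,y,z:np.r_[o+(x*np.cos(T)-z*np.sin(T))*ex+y*ey, 14+x*np.sin(T)+z*np.cos(T)]/1000
    A=proj("scene",[f(31,-18,14),f(31,-18,46)]);print(th,A.round(1).tolist(),"du/dv",((A[1]-A[0])[0]/(A[1]-A[0])[1]).round(3))
E
python3 edge.py s3 s4 s5 s8 s9 s10
```

```text
[516.97004636 141.74796669  30.14191917] [ 5.21746791 -3.20035829 15.06608755] [-0.61332643 -0.52871442 -0.02525219] 16.375
s3 [(214, np.float64(265.3)), (215, np.float64(265.25)), (216, np.float64(265.55)), (217, np.float64(266.3)), (218, np.float64(267.25)), (219, np.float64(268.05)), (220, np.float64(268.9)), (221, np.float64(269.3)), (222, np.float64(268.85)), (223, np.float64(267.35)), (224, np.float64(265.95)), (225, np.float64(264.35))]
s4 [(214, np.float64(267.2)), (215, np.float64(266.7)), (216, np.float64(266.6)), (217, np.float64(266.6)), (218, np.float64(266.6)), (219, np.float64(266.55)), (220, np.float64(266.6)), (221, np.float64(266.45)), (222, np.float64(265.95)), (223, np.float64(265.25)), (224, np.float64(264.75)), (225, np.float64(264.3))]
s5 [(214, np.float64(270.2)), (215, np.float64(268.75)), (216, np.float64(268.45)), (217, np.float64(268.2)), (218, np.float64(267.85)), (219, np.float64(267.65)), (220, np.float64(267.55)), (221, np.float64(267.45)), (222, np.float64(267.1)), (223, np.float64(266.3)), (224, np.float64(265.25)), (225, np.float64(264.45))]
s8 [(21
[... 551 characters left out ...]
9.45)), (223, np.float64(268.2)), (224, np.float64(266.7)), (225, np.float64(264.9))]
s10 [(214, np.float64(273.45)), (215, np.float64(272.95)), (216, np.float64(271.8)), (217, np.float64(270.5)), (218, np.float64(270.15)), (219, np.float64(270.1)), (220, np.float64(269.95)), (221, np.float64(269.75)), (222, np.float64(269.35)), (223, np.float64(268.25)), (224, np.float64(266.75)), (225, np.float64(264.95))]
0 [[269.4, 225.0], [269.7, 218.2]] du/dv -0.042
2 [[269.6, 224.7], [270.2, 217.7]] du/dv -0.084
4 [[269.7, 224.4], [270.6, 217.2]] du/dv -0.125
6 [[269.9, 224.1], [271.1, 216.8]] du/dv -0.163
8 [[270.1, 223.8], [271.6, 216.3]] du/dv -0.201
12 [[270.5, 223.2], [272.6, 215.5]] du/dv -0.272
```

View pics/s10.png

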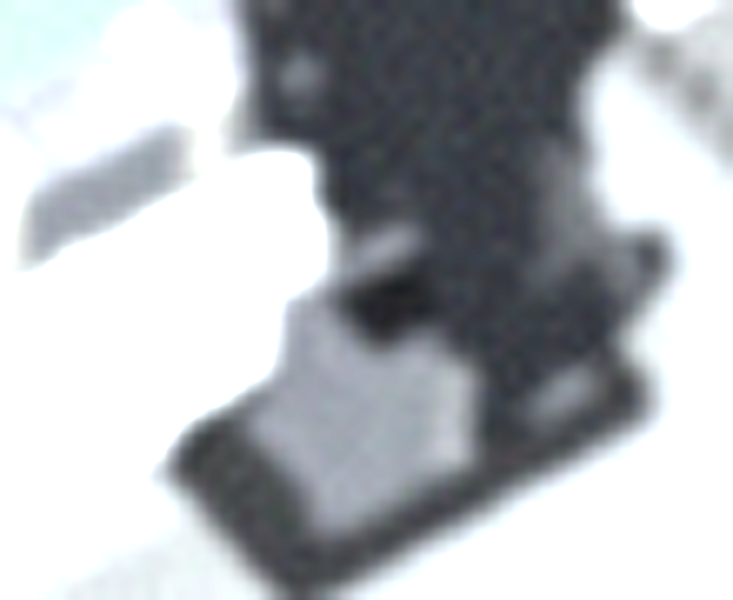

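Request:
arm_command([
  [-1,0.2,0,0,0.3],
  [-1,0.2,0,0,0.3],
  [-0.5,0.1,0,0,0.3],
  [0,0,0,0,0.3],
])

```text
time_s: 17.02
tcp_pos: [0.5166, 0.1419, 0.0305]
ee_rot: [0.268, 3.119, -0.0]
force: [12.4, -4.0, 9.8]
opening: 0.416
```

```bash
python3 look.py s11;python3 edge.py s11 | head -1
```

```text
[516.59202875 141.89892183  30.4693037 ] [12.41881469 -4.04032628  9.78029617] [-1.11044742 -2.3172357   0.04646725] 17.025
s11 [(214, np.float64(273.55)), (215, np.float64(272.95)), (216, np.float64(271.55)), (217, np.float64(270.5)), (218, np.float64(270.2)), (219, np.float64(270.1)), (220, np.float64(270.1)), (221, np.float64(269.85)), (222, np.float64(269.4)), (223, np.float64(268.1)), (224, np.float64(266.75)), (225, np.float64(264.95))]
```

Request:
arm_command([
  [1,-0.2,1,0,0.3],
  [1,-0.2,1,0,0.3],
  [0.5,0,0,0,0.3],
  [0,0,0,0,0.3],
])

```text
time_s: 17.68
tcp_pos: [0.516, 0.1419, 0.0305]
ee_rot: [0.268, 3.125, -0.0]
force: [5.7, -1.7, -0.3]
opening: 0.419
```

Request:
arm_command([
  [0,0,0,0,0.6],
  [0,0,0,0,0.6],
  [0,0,0,0,0.6],
])

```text
time_s: 18.05
tcp_pos: [0.5134, 0.1422, 0.0296]
ee_rot: [-0.267, -3.13, 0.0]
force: [-0.3, 0.7, 0.9]
opening: 0.597
```

```bash
python3 look.py s12;python3 edge.py s12 | head -1
```

```text
[513.38925005 142.23885789  29.6217593 ] [-0.30876812  0.67018785  0.93976302] [0.00901536 0.0549411  0.01928709] 18.05
s12 [(214, np.float64(273.05)), (215, np.float64(272.8)), (216, np.float64(271.45)), (217, np.float64(270.05)), (218, np.float64(269.6)), (219, np.float64(269.45)), (220, np.float64(269.35)), (221, np.float64(269.2)), (222, np.float64(268.9)), (223, np.float64(268.05)), (224, np.float64(266.8)), (225, np.float64(264.95))]
```

View pics/s12.png

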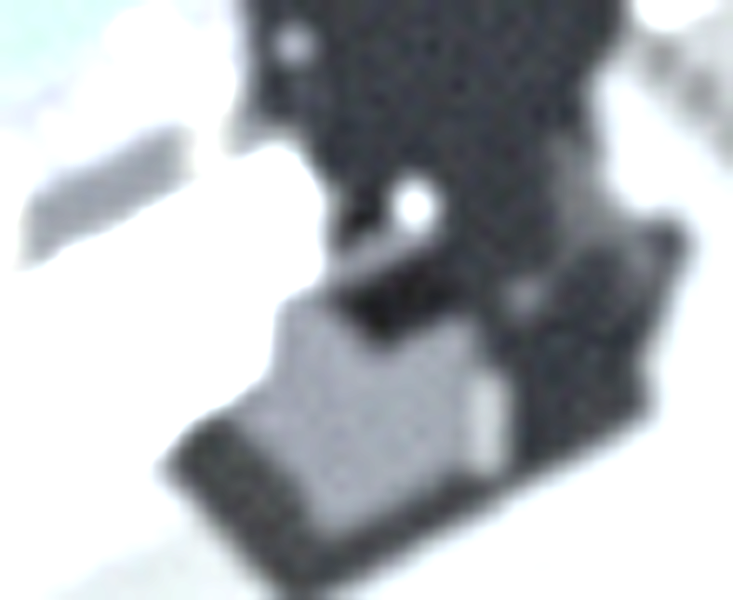

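Request:
arm_command([
  [0,0,10,0,0.6],
  [0,0,30,0,0.6],
  [0,0,40,0,0.6],
  [0,0,30,0,0.6],
  [-10,-40,0,0,0.6],
  [-10,-40,0,0,0.4],
  [-10,-40,0,0,0],
  [-10,-40,0,0,0],
  [0,-40,0,0,0],
  [0,-30,0,0,0],
])

```text
time_s: 19.45
tcp_pos: [0.4735, -0.0894, 0.1406]
ee_rot: [0.269, 3.129, -0.001]
force: [0.4, -0.2, -0.6]
opening: 0.004
```

```bash
cat > look2.py <<'E'
from h import *
import sys
n=sys.argv[1]
st=sense();print(st["tcp_pos"]*1000,st["force"],st["time_s"])
for c,(y0,y1,x0,x1) in(("scene",(195,240,250,305)),("top",(165,220,190,240))):
    s=np.mean([read_camera(c)[:,:,::-1].astype(float) for _ in range(3)],axis=0).astype(np.uint8);cv2.imwrite(f"pics/{n}{c}_raw.png",s)
    q=s[y0:y1,x0:x1];q=cv2.resize(q,None,fx=600/(y1-y0),fy=600/(y1-y0),interpolation=cv2.INTER_CUBIC);cv2.imwrite(f"pics/{n}{c}.png",cv2.convertScaleAbs(q,alpha=1.8,beta=-20))
E
python3 look2.py a
```

```text
[473.4571082  -89.35444032 140.56232044] [ 0.4205129  -0.23356847 -0.57309751] 19.45
```

View pics/ascene.png

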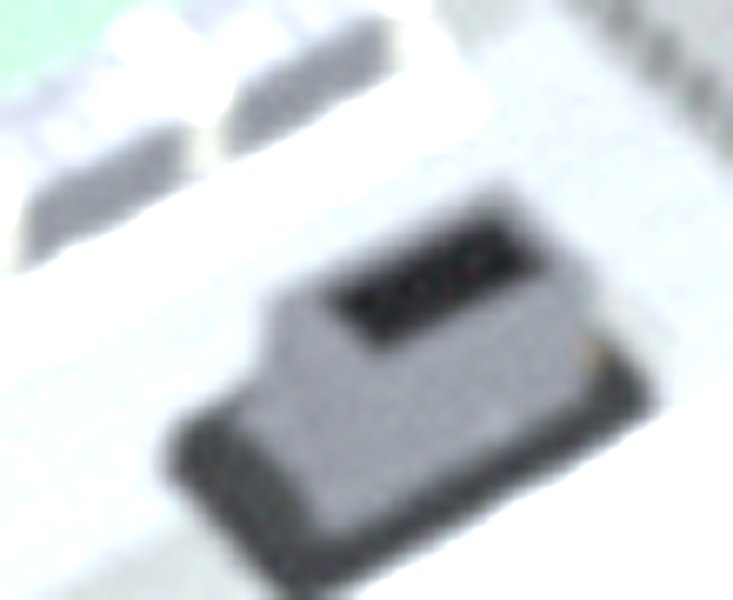

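View pics/atop.png

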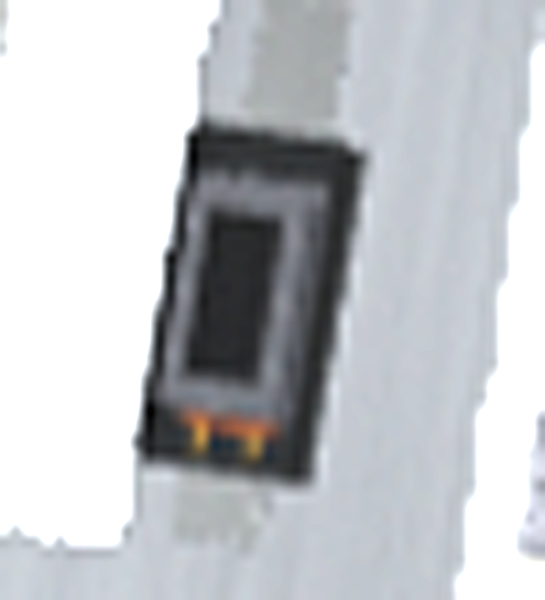

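```bash
cat > patch.py <<'E'
from h import *
import sys
n=sys.argv[1]
a=np.radians(-9.8);ex=np.array([np.cos(a),np.sin(a)]);ey=np.array([-ex[1],ex[0]])
R={}
for c,box,th in(("top",(204,180,218,202),60),("scene",(272,205,294,225),85)):
    g=cv2.imread(f"pics/{n}{c}_raw.png").max(2).astype(float);x0,y0,x1,y1=box
    sub=cv2.resize(g[y0:y1,x0:x1],None,fx=8,fy=8,interpolation=cv2.INTER_CUBIC)
    k,l,st,ce=cv2.connectedComponentsWithStats((sub<th).astype(np.uint8));
    j=1+st[1:,4].argmax();ys,xs=np.nonzero(l==j);U=(xs+.5)/8-.5+x0;V=(ys+.5)/8-.5+y0
    print(c,"patch",U.mean().round(2),V.mean().round(2),len(xs)/64)
    q=np.array([(P(c,u,v,.062)[:2]*1000) for u,v in zip(U[::5],V[::5])]);xy=np.c_[(q-[520.5,140.6])@ex,(q-[520.5,140.6])@ey]
    p=xy-xy.mean(0);w,v=np.linalg.eigh(p.T@p);d=v[:,1]*np.sign(v[0,1]);print(xy.mean(0),"yaw rel",np.degrees(np.arctan2(d[1],d[0])),"LW",2*np.sqrt(3*w/len(p)))
    R[c]=(U.mean(),V.mean())
X,e=tri(*R["scene"],*R["top"]);print("patch centre",X*1000,e*1000, "panel xy",(X[:2]*1000-[520.5,140.6])@ex,(X[:2]*1000-[520.5,140.6])@ey)
g=cv2.imread(f"pics/{n}scene_raw.png").max(2).astype(float)
L=[]
for r in range(214,226):
    c=np.interp(np.arange(0,20,.05),np.arange(21),g[r,262:283]);e=np.nonzero((c[:-1]>175)&(c[1:]<=175))[0];L.append(float(round(262+e[0]*.05,2)) if len(e) else None)
print(L)
E
python3 patch.py a
```

```text
top patch 210.86 191.66 106.203125
[-5.95970864 -0.49900121] yaw rel 0.27997830827821457 LW [22.23733119 49.86180635]
scene patch 282.14 215.78 93.140625
[-7.62505064 -2.54306221] yaw rel -2.5675080422473733 LW [22.36149516 48.3265141 ]
patch centre [514.19976896 140.78312424  64.44953135] 0.1443628531836458 panel xy -6.2394669186513 -0.8919070978049208
[266.55, 264.6, 263.05, None, None, None, None, None, None, None, None, None]
```

```bash
sed -e 's/f"pics\/{n}{c}_raw.png"/f"pics\/{c}0_raw.png"/' -e 's/(204,180,218,202)/(309,184,325,205)/' -e 's/(272,205,294,225)/(201,153,219,171)/' -e 's/\.062/.048/' -e '/^g=/,$d' patch.py > patch0.py; python3 patch0.py x
python3 - <<'E'
import sys;sys.path.insert(0,'.')
from h import *
# predicted scene patch plane-yaw/length for tilt, seated
a=np.radians(-9.8)
def run(yaw,o,z0,zp):
  ex=np.array([np.cos(yaw),np.sin(yaw)]);ey=np.array([-ex[1],ex[0]])
  for th in(0,2,4):
    T=np.radians(th);out=[]
    for x in(-26,20):
        X=x+37;p=np.r_[o+((X*np.cos(T)-48*np.sin(T))-37)*ex, z0+X*np.sin(T)+48*np.cos(T)]
        r=[]
        for c in("top","scene"):
            u=proj(c,p/1000)[0];r.append(P(c,*u,zp/1000)[:2]*1000)
        out.append(r)
    for i,c in enumerate(("top","scene")):
        d=out[1][i]-out[0][i];print(th,c,"yaw rel",np.degrees(np.arctan2(d@ey,d@ex)).round(2),"L",np.linalg.norm(d).round(1))
run(a,np.array([515.,141]),14,62)
E
```

```text
top patch 317.1 194.03 88.984375
0 top yaw rel -0.0 L 46.0
0 scene yaw rel -0.0 L 46.0
2 top yaw rel 0.27 L 46.2
2 scene yaw rel -1.34 L 45.1
4 top yaw rel 0.54 L 46.4
4 scene yaw rel -2.73 L 44.2Traceback (most recent call last):
  File "patch0.py", line 12, in <module>
    q=np.array([(P(c,u,v,.048)[:2]*1000) for u,v in zip(U[::5],V[::5])]);xy=np.c_[(q-[520.5,140.6])@ex,(q-[520.5,140.6])@ey]
                 ~^^^^^^^^^^^^
  File "h.py", line 4, in P
    m=camera_model(name);K=np.array(m["mtx"]);D=np.array(m["D"])
ValueError: time passes only in moves, steps and waits
```

Request:
arm_command([
  [10,38,0,0,0],
  [10,38,0,0,0],
  [10,38,0,0,0],
  [10,38,0,0,0],
  [11,38,0,0,0],
  [11,37,-20,0,0],
  [0,0,-30,0,0],
  [0,0,-15,0,0],
  [0,0,0,0,0],
])

```text
time_s: 20.88
tcp_pos: [0.5348, 0.1394, 0.0741]
ee_rot: [-0.266, -3.128, 0.001]
force: [0.5, 0.4, 0.8]
opening: 0.003
```

Request:
arm_command([
  [0,0,-3,0,0],
  [0,0,-2,0,0],
  [0,0,-1,0,0],
  [0,0,0,0,0],
])

```text
time_s: 21.38
tcp_pos: [0.5357, 0.1391, 0.0689]
ee_rot: [0.268, 3.13, 0.0]
force: [0.2, -0.6, -0.1]
opening: -0.001
```

Request:
arm_command([
  [0,0,-1,0,0],
  [0,0,-1,0,0],
  [0,0,0,0,0],
])

```text
time_s: 21.75
tcp_pos: [0.5355, 0.1392, 0.0666]
ee_rot: [-0.267, -3.13, 0.0]
force: [-0.1, -0.5, 0.9]
opening: 0.001
```

Request:
arm_command([
  [0,0,-1,0,0],
  [0,0,0,0,0],
])

```text
time_s: 22.0
tcp_pos: [0.5357, 0.1392, 0.0657]
ee_rot: [0.267, 3.13, 0.0]
force: [-0.2, 0.0, -0.1]
opening: 0.0
```

Request:
arm_command([
  [0,0,-1,0,0],
  [0,0,0,0,0],
])

```text
time_s: 22.25
tcp_pos: [0.536, 0.1392, 0.0648]
ee_rot: [0.267, 3.129, 0.0]
force: [-0.3, 0.9, 2.2]
opening: -0.0
```

Request:
arm_command([
  [0,0,-1,0,0],
  [0,0,0,0,0],
])

```text
time_s: 22.5
tcp_pos: [0.5357, 0.1392, 0.0637]
ee_rot: [0.267, 3.13, 0.0]
force: [2.0, 0.2, 1.6]
opening: 0.001
```

Request:
arm_command([
  [0,0,-1,0,0],
  [0,0,0,0,0],
])

```text
time_s: 22.75
tcp_pos: [0.5352, 0.1392, 0.0624]
ee_rot: [-0.267, -3.129, 0.0]
force: [0.5, 0.0, 0.6]
opening: -0.0
```

Request:
arm_command([
  [0,0,-1,0,0],
  [0,0,0,0,0],
])

```text
time_s: 23.0
tcp_pos: [0.5353, 0.1393, 0.0621]
ee_rot: [-0.267, -3.13, -0.0]
force: [-2.4, -0.3, 7.5]
opening: 0.001
```

Request:
arm_command([
  [0,0,-1,0,0],
  [0,0,0,0,0],
])

```text
time_s: 23.25
tcp_pos: [0.5353, 0.1393, 0.062]
ee_rot: [0.267, 3.13, 0.0]
force: [-5.2, -1.2, 17.0]
opening: -0.0
```

Request:
arm_command([
  [0,0,3,0,0],
  [0,0,20,0,0],
  [0,0,30,0,0],
  [0,0,30,0,0],
  [-10,-40,0,0,0],
  [-10,-40,0,0,0],
  [-10,-40,0,0,0],
  [-10,-40,0,0,0],
  [-10,-40,0,0,0],
  [0,-30,0,0,0],
])

```text
time_s: 24.5
tcp_pos: [0.4847, -0.0921, 0.1436]
ee_rot: [-0.269, -3.129, -0.0]
force: [-0.7, 0.5, 0.1]
opening: -0.001
```

```bash
python3 look2.py b; sed -i 's/^def P(name/_cm=camera_model\n_c={}\ndef camera_model(n):\n    if n not in _c: _c[n]=_cm(n)\n    return _c[n]\ndef P(name/' h.py; python3 patch.py b; python3 patch.py a | head -4; python3 patch0.py x
```

```text
[484.71356348 -92.12193828 143.56895596] [-0.65741505  0.53754095  0.08989531] 24.5
top patch 211.27 189.93 106.890625
[-0.22472835 -0.86984983] yaw rel -0.16244031336158823 LW [22.36176994 49.94479594]
scene patch 280.32 217.09 94.5625
[ 0.03279539 -1.59792   ] yaw rel 0.47478576654647947 LW [22.14590636 48.95755704]
patch centre [520.26269208 139.50368104  62.30934434] 0.6289454739702371 panel xy -0.047241200514467174 -1.1207134266992596
[266.45, 264.55, 262.8, None, None, None, None, None, None, None, None, None]
top patch 210.86 191.66 106.203125
[-5.95970864 -0.49900121] yaw rel 0.27997830827821457 LW [22.23733119 49.86180635]
scene patch 282.14 215.78 93.140625
[-7.62505064 -2.54306221] yaw rel -2.5675080422473733 LW [22.36149516 48.3265141 ]
top patch 317.1 194.03 88.984375
[  41.21174499 -340.35680263] yaw rel 24.66622859644212 LW [20.00214613 47.07960661]
scene patch 209.34 161.85 37.0625
[  41.20522278 -341.74805931] yaw rel 25.118668524824525 LW [14.37272996 42.17012403]
patch centre [ 503.35786892 -202.06092809   48.8466017 ] 0.9717738714961659 panel xy 41.43215358852527 -340.57853858474147
```

View pics/bscene.png

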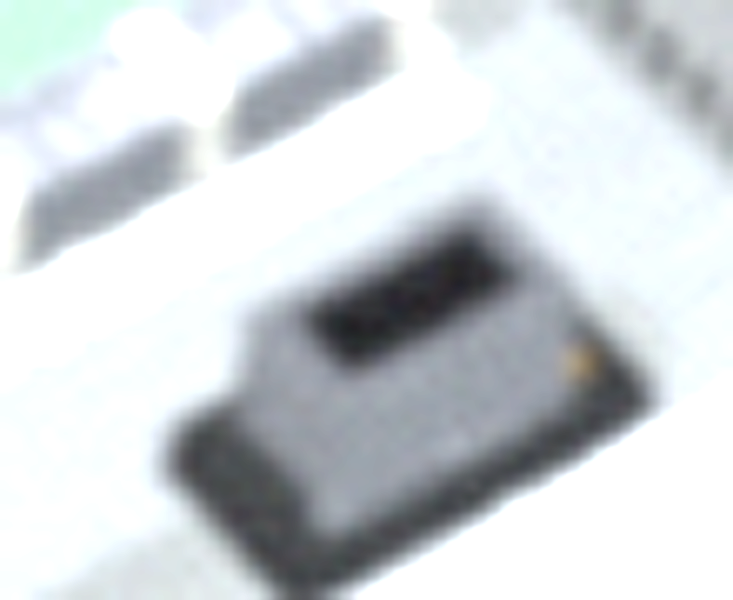

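View pics/btop.png

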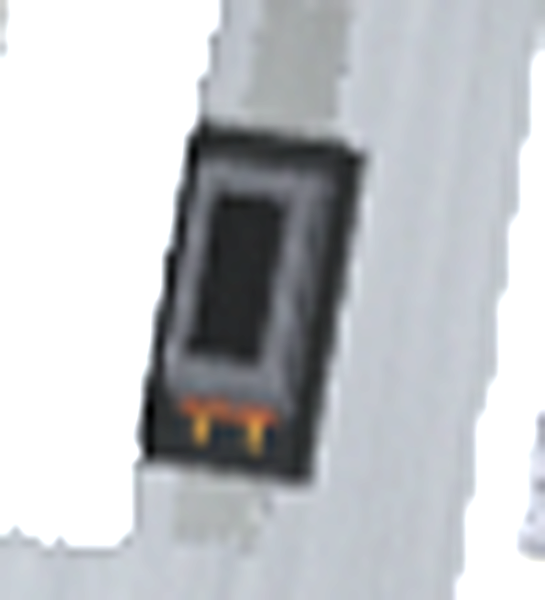

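```bash
python3 -c "
from h import *
print(sense()['force'],finish_job())"
```

```text
the job is handed in; nothing more can be done
[-0.20989154  1.07843882  0.86724068] None
```

The battery is in the holder and the job was handed in at about 25 s. My last checks show it lying flat with its step under the lip, and the gripper well clear of it.

**What I did**
- I picked up the grey block with the step and copper strip, not the low grey supply or the purple look-alikes.
- The tool cannot tilt, so I let the block pivot in the fingers by pressing its step end on the lip. That tipped the contact end down to the pocket floor by about 13–16°.
- I pushed the block against the plate, which I found by its steady force rise of about 0.5 N/mm.
- I rocked the step end down, released, and pressed the top with closed fingers until it stopped firmly.

**Last checks**
- **Height:** pressing stopped firmly with the block's top at 62.0 mm, exactly the seated height. The two camera views then put the top at 62.3 mm.
- **Direction:** the block lies along the holder, with the two views agreeing to about 0.6°. Before the final press they differed by about 3°, which was the leftover tilt.
- **Seating:** the block moved about 6 mm away from the plate during the press, so it snapped under the lip.
- **Force:** the largest reading I saw was about 23 N against the 40 N limit. Readings come only at the end of each move, so brief peaks between them were not seen.

**What did not go as planned**
- With the fingers still gripping, the block stopped about 3° short of flat, and the fingers slid down it. One push towards the plate stopped hard at about 12 N, which is why I let go and pressed from above.
- The two cameras disagreed by 1–3 mm across the holder, so I placed the block sideways from the top view and the contact forces.
- I worked out the holder's shift along its rail only roughly, so I did not measure the distance to the nominal pocket centre. I relied on the stated 10 mm limit on the holder's shift to keep it within 13.5 mm.

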